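# Lock off the bench gas tap with its pin

### The arm

A 7-joint arm with a two-finger parallel gripper is mounted at the origin on the work surface. World frame = base frame: x ahead of the robot, y to its left, z up, the work surface at z = 0. Lengths are in mm, angles in rad, forces in N, time in s.
With the tool pointing down it reaches from about 400 to 875 mm from the base axis. Payload 4.4 kg.
Tool frame: the origin (TCP) lies at the very end of the fingers, on their centre line; the grasp point (between the pads) lies ctrl.grip_depth behind it (ctrl.grip_depth is the distance from the TCP to the grasp point, in mm); z points along the fingers, y is the direction in which the jaws open and shut (so a half turn about z gives the same grasp; the last joint's range is limited). The gripper opens to 85 mm and grips with 20 to 120 N. Pads are 22 mm wide; open, the fingers measure 114 mm over their backs; the gripper's body (76 mm by 85 mm) begins 54 mm behind the grasp point. The pads swing forward as they close: fully open they stand 13 mm farther back than shut.
Start: joints at [1.278, 0.628, 0.038, 1.517, -0.027, 0.996, -0.02], TCP at [146.188, -633.362, 200.513] pointing down, gripper open.
Joint ranges: [-3.06, 3.06], [-0.37, 2.12], [-1.25, 1.32], [0.18, 2.47], [-1.1, 4.24], [0.23, 1.98], [-2.94, 2.94]. Speed limits (rad/s): [2.57, 2.57, 3.14, 3.14, 3.14, 3.14, 3.14].

### API

Orientations are given as [roll, pitch, yaw] about the fixed x, y, z axes, in that order (R = Rz(yaw) Ry(pitch) Rx(roll)).
In Python, from cell import ctrl gives the robot as it stands.
- The arm moves only by the tool servo_tool, never from a script. Its argument "commands" is one flat list of numbers, 5 for each row, row after row: the shift along the tool's x, y, z in units of 25 mm (1.0 is 25 mm), then the turn about the tool's z in units of 6 degrees (1.0 is 6 degrees), then the closure, from 0 (fully open) to 1 (shut). In form: [tx, ty, tz, twist, gripper, tx, ty, tz, twist, gripper, ...]. A call has 1 to 10 rows; each row is the pose to reach, as a shift and turn from the pose commanded when the call began, along the tool's axes at that moment; what a row does not reach only later rows make up. A row lasts 1/12 s, in which the tool goes at most 41.7 mm and 7.16 degrees, less where a joint would pass 70% of its speed; a pose out of reach is approached as far as the arm can. A call with a gripper value outside its range is refused whole. The fingers move at their own pace and stop on an object; the grip force is fixed at half the most. Time passes only in rows, so rows that repeat a pose let the fingers close. It gives the time, the measured TCP pose, the force and the opening at its end, in the units of the state.
- ctrl.read_state(): the state, without advancing time (a new reading comes with each control period).
- ctrl.get_image(name): name is "scene" or "top"; returns a dict with "img" (420x560x3 uint8, blue, green, red), "K" (3x3 intrinsics, pixels), "T" (4x4, takes a point from camera to world coordinates). Camera axes: x right, y down, z forward; pixel columns grow to the right and rows downward; lengths in mm; the calibration is good to about 2 mm. A picture is of the moment at which its call begins. There is no depth.
- ctrl.finish_job(): hands the job in, once; it reports no verdict.
The state is a dict: "clock": time; "qpos": joint angles; "qd": joint speeds; "tau": joint torques, N m; "eef_pos": TCP position; "tool_rot": TCP orientation; "force": force on the tool from outside, world axes, zero at the start; "torque": the same for the moment, N m; "width": finger opening in mm.
Only numpy, scipy, OpenCV 4.12 (cv2) and the standard library are available. Lean on these libraries where they do the work, as an engineer would, in place of code of your own. Each camera call takes 0.05 s, during which the arm holds its last target.

### The job

The lesson is over: shut the bench gas valve by swinging its yellow lever crosswise to the pipe, over the steel lock plate, until the hole in the lever lines up with the hole in the plate beneath. Then take the red-handled lock pin out of the test-tube rack and push it through both holes until its collar sits flat on the lever, and let go. Leave the rack, the reagent bottles and the beaker where they stand.

Things in the scene. Friction and masses are not known exactly. Their poses are not given: they have to be found in the camera images.
- turret: Grey bench turret that carries the gas valve, 190 x 200 mm, up to 155 mm high, fixed to the bench; origin at the centre of its underside, z up, x to its back. Its white panel slopes 32 degrees from level and faces -x (towards the robot).
- valve_stem (a point): Point on the lever's turning axis, level with the lever's top face. z = that axis, square to the sloping panel, so it leans 32 degrees from vertical; x up the slope along the valve's pipe, y across to the left. The panel is 55 mm below along z. A nut of 9 mm radius stands 10 mm above here. The brass valve body lies along x (nozzle 80 mm down the slope), all of it below the lock plate.
- lock_plate (a point): NOMINAL place of the lock plate's hole, at the plate's top face (same axes as valve_stem; 48 mm from the axis towards -y, 7 mm lower). Steel plate 38 mm wide, 67 mm out from the axis, 6 mm thick, rigid, 42 mm of air below. Its one hole: 9.6 mm, 1 mm chamfer. The bracket sits askew: the true hole lies up to 6 mm to either side of here along x, not told: look or feel for it.
- lever (a joint): Angle of the valve's lever about the stem's z axis, rad: 0 = open, the lever points down the slope (stem -x, along the pipe); it grows anticlockwise seen from above; 1.57 = shut, pointing to stem -y, across the pipe. Stops at -0.03 and 1.75. It turns stiffly (about 0.22 N m) and stays where it is left. The holes line up at some angle between 1.44 and 1.70.
- lever_hole (a point): Centre of the lever's hole at its top face, 48 mm from the turning axis: 9.6 mm across, 1 mm chamfer, straight through. Here the lever is a flat steel strip 24 mm wide and 4 mm thick; 3 mm gap below it to the lock plate's top. z = turning axis, up out of the panel; the lever points along -x from the axis.
- lever_grip (a point): Centre of the lever's yellow sleeve: 66 mm long (x), 22 mm wide (y), 11 mm thick (z), 99 mm out from the turning axis. Same axes as lever_hole. Its underside is 49 mm above the panel.
- pin_center (a point): Centre of the lock pin (60 g), 39 mm above its tip; z along the pin, tip to handle. From the tip: steel shank 8 mm across, 36 long, its last 3 mm tapering to a 5.6 mm nose; steel collar 22 across, 4 thick; red round handle 20 across, 38 long, its middle 20 mm above this point. It starts upright in the rack, shank down a 14 mm hole, collar on the rack's top. Home: 3 mm above lever_hole.
- rack_center (a point): Centre of the loose white test-tube rack, 210 x 66 mm, 70 mm high (x along its length), 0.8 kg, this point 35 mm up. The pin stands 75 mm from here towards -x; three corked glass test tubes fixed in the other half (x from 10 to 100 mm) reach 156 mm above the bench.
- bottle_blue: Bystander: small closed reagent bottle, 42 mm across, 80 mm high, blue, loose. Origin at the centre of its underside.
- bottle_green: Bystander: the same bottle in green.
- bottle_orange: Bystander: the same bottle in orange.
- beaker: Bystander: small glass beaker, 58 mm across the rim, 72 mm high, loose. Origin at the centre of its underside.

How it is judged (in metres and radians):
On the way:
1. the gas valve is shut: the lever is turned past 1.40 rad (value of joint lever above 1.4 rad), for 0.2 s.
At the end, for the whole second after the job is handed in: The lever stands shut between 1.40 and 1.74 rad with the pin through both holes: its collar within 3 mm of the lever's top, its axis within 0.2 rad of the hole's, its centre within 7 mm of the hole's mouth; the pin is at rest and released (value of joint lever between 1.4 and 1.74 rad and distance between pin_center and lever_hole below 0.007 m and z of pin_center in the frame of lever_hole below 0.006 m and angle between the z axis of pin_center and the z axis of lever_hole, either way round below 0.2 rad and linear speed of lock_pin below 0.02 m/s); the robot touches nothing.
It fails at once if the rack is shoved more than 30 mm or tipped (distance of rack_center from where it was at the start of the episode above 0.03 m or angle between rack_center's own z axis and vertical above 0.25 rad).
It fails at once if a reagent bottle is moved more than 20 mm or tipped (distance of any of bottle_blue, bottle_green, bottle_orange from where it was at the start of the episode above 0.02 m or angle between any of bottle_blue, bottle_green, bottle_orange's own z axis and vertical above 0.4 rad).
It fails at once if the beaker is moved more than 20 mm or tipped (distance of beaker from where it was at the start of the episode above 0.02 m or angle between beaker's own z axis and vertical above 0.4 rad).
It also fails if it takes over 72 s, if anything falls off the work surface, if the arm or the gripper's body presses on something with over 40 N, if the wrist force passes 120 N, or if a joint passes its speed limit or range.

## Working session

There is one attempt and no reset: what is moved stays moved. The work goes in short steps, Python scripts to look and compute and a tool call to move; the robot and the scene stay as the last step left them, time stands still between calls to the robot, and variables do not carry over. Pictures are saved under pics/ and viewed, and the job is handed in when it is done.

Besides the shell and the picture viewer there is one more tool, called after "Emit:" by a JSON object that holds its "name" and its "arguments", one argument or row to a line. servo_tool: Moves the arm, as the interface text tells. Its arguments: {"type":"object","properties":{"commands":{"type":"array","items":{"type":"number"}}},"required":["commands"]}

```bash
ls; mkdir -p pics
python3 - <<'E'
from cell import ctrl
import cv2
print(ctrl.read_state(), ctrl.grip_depth)
for n in("scene","top"):
    d=ctrl.get_image(n); cv2.imwrite(f"pics/{n}0.png",d["img"]); print(n,d["K"].tolist(),d["T"].round(4).tolist())
E
```

```text
pics
{'clock': 0.0, 'qpos': array([ 1.27818563,  0.62931598,  0.03841452,  1.51837794, -0.02697977,
        0.99626793, -0.01994667]), 'qd': array([ 3.62599863e-04, -1.08057602e-03,  7.20701456e-04,  8.02639038e-04,
       -1.46213013e-05,  1.02525751e-03, -1.45120905e-03]), 'tau': array([ 1.09202501e-03, -5.63396752e+01,  1.22686800e+00, -1.93445528e+01,
        1.11341823e-02,  1.04570048e-02,  1.51819285e-05]), 'eef_pos': array([ 146.05204005, -632.68677578,  199.60498608]), 'tool_rot': array([-3.13974084e+00,  2.36540676e-05,  2.26897032e-01]), 'force': array([0.33777364, 0.85122529, 0.36118361]), 'torque': array([ 0.04606886, -0.03690429,  0.02522823]), 'width': 85.44492738622945} 18.700000000000003
scene [[440.40236603173946, 0.0, 275.753529663551], [0.0, 440.40236603173946, 206.46808884347166], [0.0, 0.0, 1.0]] [[0.8847, 0.3301, -0.3291, 897.5035], [0.4658, -0.6533, 0.5968, -693.8594], [-0.018, -0.6813, -0.7318, 988.685], [0.0, 0.0, 0.0, 1.0]]
top [[518.0683664946953, 0.0, 277.54123197436866], [0.0, 518.0683664946953, 203.2379929574816], [0.0, 0.0, 1.0]] [[0.0123, -0.9931, 0.117, 388.3444], [-0.9999, -0.0117, 0.0053, -1.8056], [-0.0039, -0.1171, -0.9931, 1198.607], [0.0, 0.0, 0.0, 1.0]]
```

View pics/scene0.png

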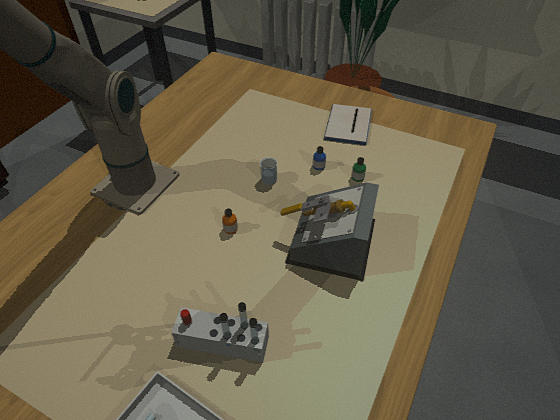

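View pics/top0.png

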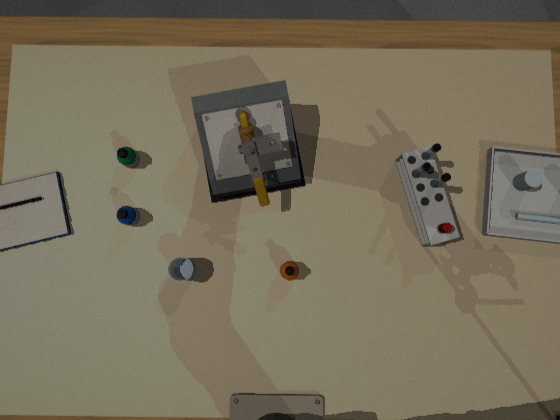

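Run:
```python
import cv2
t=cv2.imread("pics/top0.png"); s=cv2.imread("pics/scene0.png")
def sv(im,x0,y0,w,h,k,n):
    c=cv2.resize(im[y0:y0+h,x0:x0+w],None,fx=k,fy=k,interpolation=cv2.INTER_CUBIC); c=cv2.convertScaleAbs(c,alpha=1.6,beta=10); cv2.imwrite("pics/"+n,c)
sv(t,180,75,140,140,4,"t_tur.png"); sv(t,380,130,100,120,5,"t_rack.png"); sv(s,260,170,140,120,5,"s_tur.png"); sv(s,160,290,120,80,6,"s_rack.png")
```

```text
(no output)
```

View pics/t_tur.png

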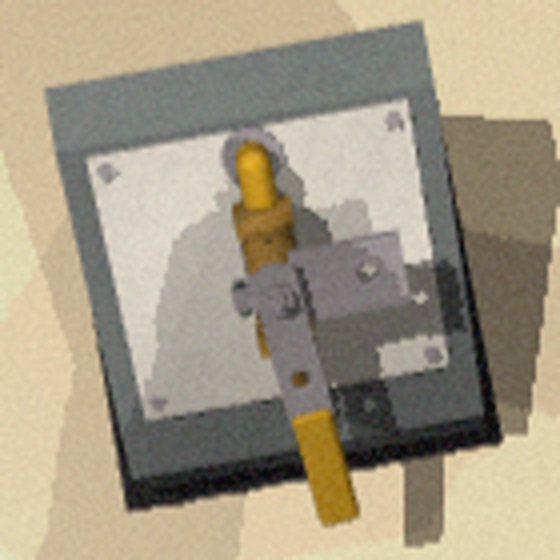

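View pics/t_rack.png

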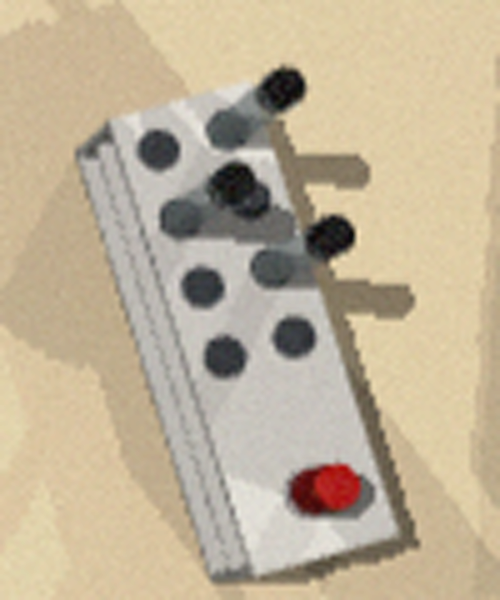

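View pics/s_tur.png

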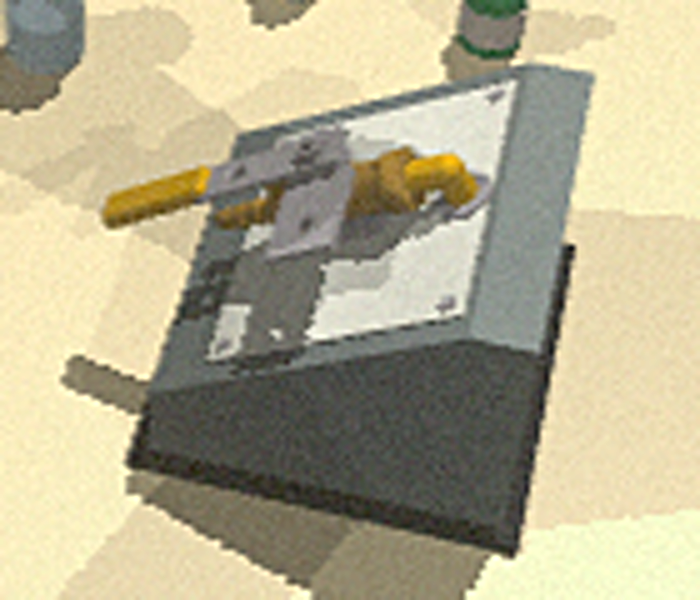

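View pics/s_rack.png

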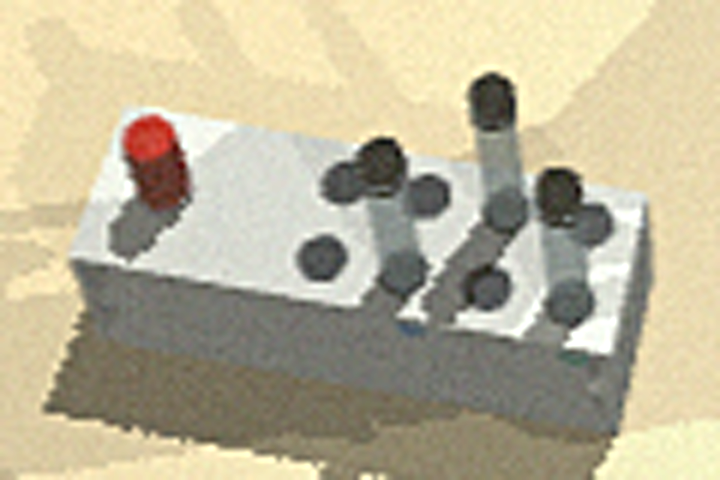

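```bash
cat > h.py <<'E'
import numpy as np, cv2
C={"scene":(np.array([[440.40236603,0,275.75352966],[0,440.40236603,206.46808884],[0,0,1]]),None),}
import json,os
def cams():
    if not os.path.exists("cams.json"):
        from cell import ctrl
        json.dump({n:[ctrl.get_image(n)[k].tolist() for k in("K","T")] for n in("scene","top")},open("cams.json","w"))
    return {n:[np.array(a) for a in v] for n,v in json.load(open("cams.json")).items()}
def ray(n,p):
    K,T=cams()[n]; d=T[:3,:3]@np.linalg.solve(K,[p[0],p[1],1.]); return T[:3,3],d/np.linalg.norm(d)
def tri(pt,ps):
    A=np.zeros((3,3));b=np.zeros(3);R=[ray("top",pt),ray("scene",ps)]
    for o,d in R:
        M=np.eye(3)-np.outer(d,d);A+=M;b+=M@o
    x=np.linalg.solve(A,b); return x,[float(np.linalg.norm((np.eye(3)-np.outer(d,d))@(x-o))) for o,d in R]
def onz(n,p,z):
    o,d=ray(n,p); return o+d*(z-o[2])/d[2]
def proj(n,X):
    K,T=cams()[n]; c=T[:3,:3].T@(np.asarray(X,float)-T[:3,3]); u=K@c; return u[:2]/u[2]
E
python3 - <<'E'
from h import *
np.set_printoptions(precision=1,suppress=True)
t=lambda x,y:((x+.5)/4+180-.5,(y+.5)/4+75-.5)
s=lambda x,y:((x+.5)/5+260-.5,(y+.5)/5+170-.5)
for n,a,b in [("scr UL",t(108,172),s(495,97)),("scr UR",t(395,122),s(445,303)),("scr DR",t(433,355),s(222,348)),("platehole",t(369,271),s(307,222)),("leverhole",t(300,379),s(238,173)),("nut",t(287,298),s(306,146))]:
    print(n,*tri(a,b))
# rack, pin
r=lambda x,y:((x+.5)/5+380-.5,(y+.5)/5+130-.5)
q=lambda x,y:((x+.5)/6+160-.5,(y+.5)/6+290-.5)
print("pintop",*tri(r(339,485),q(150,137)), onz("top",r(339,485),112),onz("scene",q(150,137),112))
for p in [(108,122),(265,88),(403,540),(250,577)]: print(onz("top",r(*p),70))
for p in [(70,255),(130,110),(650,200),(617,355)]: print("s",onz("scene",q(*p),70))
for n,p in (("orange",(289.5,270)),("beaker",(181,268)),("blue",(127,215)),("green",(126,156))): print(n,onz("top",p,75))
E
```

```text
scr UL [689.4 153.3 145.4] [1.55829636042238, 1.5582963604224025]
scr UR [718.1   4.1 146.4] [0.9545116273391054, 0.9545116273389299]
scr DR [608.9 -18.1  73.6] [0.9951809223318228, 0.9951809223315399]
platehole [637.2  16.7 153.2] [0.533032690305822, 0.5330326903056136]
leverhole [583.8  52.  130.7] [1.3305478686489736, 1.3305478686488452]
nut [619.3  57.5 163.2] [1.6923436614111862, 1.692343661411105]
pintop [ 470.9 -354.7  108.3] [0.7584233198125278, 0.7584233198124212] [ 471.2 -353.   112. ] [ 472.1 -356.5  112. ]
[ 634.4 -268.5   70. ]
[ 650.6 -338.4   70. ]
[ 450.8 -393.7   70. ]
[ 434.  -326.9   70. ]
s [ 454.2 -395.    70. ]
s [ 437.7 -334.3   70. ]
s [ 638.  -274.9   70. ]
s [ 656.8 -335.    70. ]
orange [376.5 -23.3  75. ]
beaker [377.8 210.4  75. ]
blue [491.  332.1  75. ]
green [621.9 340.4  75. ]
```

Run:
```python
import cv2
t=cv2.imread("pics/top0.png"); s=cv2.imread("pics/scene0.png")
def sv(im,x0,y0,w,h,k,n):
    c=cv2.resize(im[y0:y0+h,x0:x0+w],None,fx=k,fy=k,interpolation=cv2.INTER_LINEAR); c=cv2.convertScaleAbs(c,alpha=2,beta=0)
    for i in range(0,w,5): cv2.putText(c,str(x0+i),(i*k,8),0,.3,(0,255,255),1); cv2.line(c,(i*k+k//2,10),(i*k+k//2,14),(0,255,255),1)
    for i in range(5,h,5): cv2.putText(c,str(y0+i),(0,i*k+k//2),0,.3,(0,255,255),1)
    cv2.imwrite("pics/"+n,c)
sv(t,232,132,55,80,7,"t2.png"); sv(s,275,190,65,40,12,"s2.png")
```

```text
(no output)
```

View pics/t2.png

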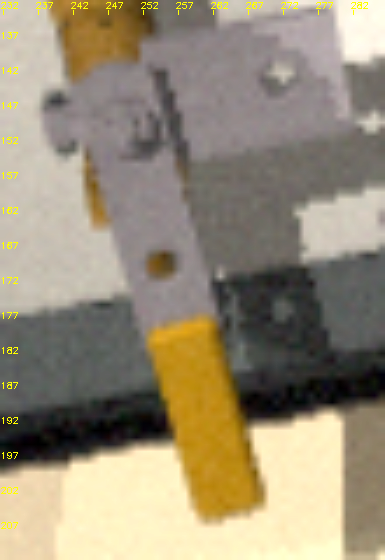

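View pics/s2.png

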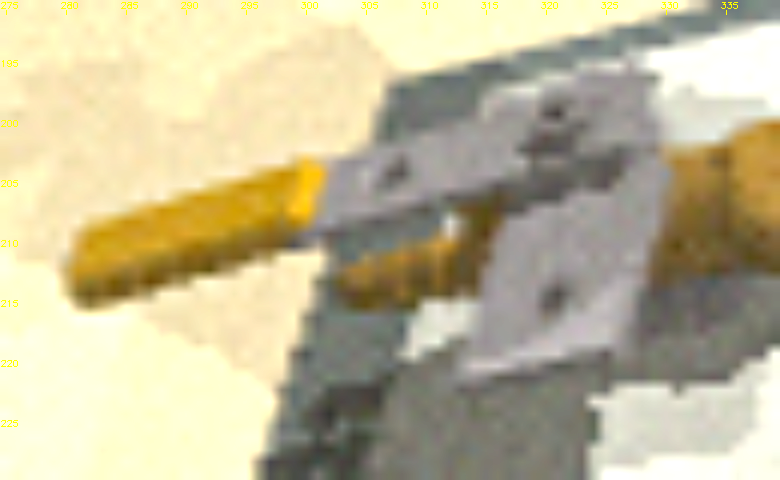

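```bash
cat > fit.py <<'E'
from h import *
from scipy.optimize import least_squares
a=np.radians(32)
def frame(yaw):
    c,s=np.cos(yaw),np.sin(yaw)
    return np.array([[c*np.cos(a),s*np.cos(a),np.sin(a)],[-s,c,0],[-c*np.sin(a),-s*np.sin(a),np.cos(a)]]).T
def model(p):
    S=p[:3];R=frame(p[3]);th=p[4];d=p[5]
    u=np.array([-np.cos(th),-np.sin(th),0]);e=np.array([0,0,1.])
    L={"nut":10*e,"lh":48*u,"s1":66*u+5*e,"s2":132*u+5*e,"ph":np.array([d,-48,-7])}
    return {k:S+R@v for k,v in L.items()}
obs={"top":{"nut":(251.8,149.9),"lh":(254.5,169.1),"s1":(257.9,178.2),"s2":(265.1,205.1),"ph":(271.6,142.2)},
"scene":{"nut":(320.6,198.9),"lh":(307.4,203.8),"s1":(300.3,204.3),"s2":(281.6,209.3),"ph":(320.6,214.1)}}
def res(p):
    m=model(p);r=[]
    for n in obs:
        for k,v in obs[n].items():
            b=p[6:8] if n=="top" else p[8:10]
            r+=list(np.array(v)-proj(n,m[k])-b)
    return np.array(r+[(p[3]-.193)/.005]+list(p[6:10]/1.))
if __name__=="__main__":
    np.set_printoptions(precision=2,suppress=True)
    f=least_squares(res,[624,58,155,.193,0,0,0,0,0,0]); print(f.x,f.cost);print(f.fun.reshape(-1,1).T)
    print({k:v.round(1) for k,v in model(f.x).items()})
    J=np.linalg.inv(f.jac.T@f.jac); print(np.sqrt(np.diag(J))*.5)
    np.save("fit.npy",f.x)
E
python3 fit.py
```

```text
[623.62  61.18 155.97   0.19   0.05   1.85   0.07  -0.37  -0.3   -0.25] 5.664640418520213
[[ 1.28  0.16 -1.02 -0.28  0.34  0.18  0.74 -0.53 -1.28  0.1  -0.68  1.62
   0.03 -0.38 -0.43 -0.15  1.08 -0.66 -0.3  -0.69  0.03  0.07 -0.37 -0.3
  -0.25]]
{'nut': array([618.4,  60.2, 164.4]), 'lh': array([584.2,  51. , 130.6]), 's1': array([566.8,  46.6, 125.3]), 's2': array([512.6,  32.6,  90.4]), 'ph': array([638. ,  15.1, 151. ])}
[0.94 1.16 2.26 0.   0.01 1.   0.47 0.44 0.36 0.49]
```

```bash
cat > lev.py <<'E'
from fit import *
p=np.load("fit.npy");S=p[:3];yaw=.193;R=frame(yaw);T32=np.tan(a)
def tcp(th,dep=12,extra=0,r=99):
    c,s=np.cos(th),np.sin(th)
    off=11+13*abs(s)+14.5*abs(c)+3*abs(s)+extra
    P=r*np.array([-c,-s,0])-off*np.array([s,-c,0])
    return S+R@P-np.array([0,0,dep])
def totool(d,yw):  # world delta -> tool units
    c,s=np.cos(yw),np.sin(yw)
    return np.array([c*d[0]+s*d[1], s*d[0]-c*d[1], -d[2]])/25
E
python3 - <<'E'
from lev import *
from cell import ctrl
np.set_printoptions(precision=2,suppress=True)
st=ctrl.read_state();e=st["eef_pos"];yw=st["tool_rot"][2]
A=tcp(0.05,extra=12);print(A,totool(A+[0,0,100]-e,yw))
for th in np.arange(0.05,1.66,.1): print(round(th,2),tcp(th).round(0),totool(tcp(th)-A,yaw))
E
```

```text
[533.35  77.46  90.56] [ 21.48 -24.21   0.38]
0.05 [536.  66.  91.] [ 0.02  0.48 -0.01]
0.15 [536.  57.  90.] [-0.04  0.83  0.03]
0.25 [537.  48.  89.] [-0.08  1.19  0.05]
0.35 [539.  39.  89.] [-0.09  1.56  0.05]
0.45 [541.  30.  90.] [-0.06  1.94  0.04]
0.55 [544.  21.  90.] [-0.01  2.32  0.  ]
0.65 [548.  12.  92.] [ 0.08  2.7  -0.05]
0.75 [553.   3.  94.] [ 0.21  3.08 -0.13]
0.85 [559.  -5.  96.] [ 0.37  3.45 -0.23]
0.95 [566. -13.  99.] [ 0.57  3.8  -0.36]
1.05 [573. -20. 103.] [ 0.8   4.13 -0.5 ]
1.15 [581. -26. 107.] [ 1.07  4.43 -0.67]
1.25 [590. -31. 112.] [ 1.37  4.7  -0.86]
1.35 [599. -35. 117.] [ 1.7   4.93 -1.06]
1.45 [608. -38. 123.] [ 2.05  5.12 -1.28]
1.55 [618. -40. 128.] [ 2.42  5.27 -1.51]
1.65 [626. -41. 133.] [ 2.73  5.37 -1.71]
```

Emit:
{"name": "servo_tool", "arguments": {
  "commands": [0.6,-0.7,0,0,0.3,1.5,-1.7,0,0,0.6,2.4,-2.8,0,0,1,3.4,-3.9,0,0.1,1,4.4,-5,0,0.1,1,5.4,-6.1,0,0.2,1,6.4,-7.2,0,0.2,1,7.4,-8.3,0,0.3,1,8.4,-9.4,0,0.3,1,9.4,-10.5,0,0.33,1]
}}

```text
clock: 1.13
eef_pos: [316.8, -323.2, 200.8]
tool_rot: [3.141, -0.0, 0.192]
force: [0.4, -0.2, 0.6]
width: -0.3
```

Emit:
{"name": "servo_tool", "arguments": {
  "commands": [1,-1.1,0,0,1,2,-2.2,0,0,1,3,-3.3,0,0,1,4,-4.5,0,0,1,5,-5.6,0,0,1,6,-6.7,0,0,1,7,-7.8,0,0,1,8,-8.9,0,0,1,9,-10.1,0,0,1,9.6,-10.8,0,0,1]
}}

```text
clock: 1.97
eef_pos: [502.2, -9.1, 200.8]
tool_rot: [-3.14, -0.002, 0.196]
force: [1.4, 1.4, -0.3]
width: -0.5
```

```bash
cat > w.py <<'E'
from lev import *
from cell import ctrl
np.set_printoptions(precision=2,suppress=True)
def go(A,show=True):
    st=ctrl.read_state();e=st["eef_pos"];yw=st["tool_rot"][2]
    print("t",st["clock"],"e",e,"rot",st["tool_rot"],"F",st["force"],"w",st["width"]); print("->",np.array(A),totool(np.array(A)-e,yw),"twist",(yw-yaw)/np.radians(6))
E
python3 -c "
from w import *
A=tcp(.05,extra=12);go(A)"
```

```text
t 1.9667 e [502.22  -9.14 200.79] rot [-3.14 -0.    0.2 ] F [ 1.42  1.41 -0.35] w -0.4713707737225172
-> [533.35  77.46  90.56] [ 1.9  -3.15  4.41] twist 0.033152596202029774
```

Emit:
{"name": "servo_tool", "arguments": {
  "commands": [0.6,-1,0,0,1,1.2,-2,0,0,1,1.7,-2.8,0,0,1,1.7,-2.8,0,0,1,1.7,-2.8,0,0,1]
}}

```text
clock: 2.38
eef_pos: [528.6, 64.6, 200.4]
tool_rot: [-3.141, -0.0, 0.195]
force: [-0.5, -0.7, 0.4]
width: -0.1
```

```bash
python3 -c "
from w import *
A=tcp(.05,extra=12);go(A)"
```

```text
t 2.3833 e [528.64  64.58 200.38] rot [-3.14 -0.    0.2 ] F [-0.52 -0.73  0.35] w -0.1078971771899394
-> [533.35  77.46  90.56] [ 0.28 -0.47  4.39] twist 0.02303876238734074
```

Emit:
{"name": "servo_tool", "arguments": {
  "commands": [0.2,-0.5,0.5,0,1,0.3,-0.6,1.4,0,1,0.3,-0.6,2.4,0,1,0.3,-0.6,3.4,0,1,0.3,-0.6,4.2,0,1,0.3,-0.6,4.4,0,1,0.3,-0.6,4.4,0,1,0.3,-0.6,4.4,0,1]
}}

```text
clock: 3.05
eef_pos: [533.4, 78.3, 91.2]
tool_rot: [3.141, -0.001, 0.191]
force: [0.4, -0.2, -0.0]
width: -0.0
```

Run:
```python
from w import *
go(tcp(.05))
t=ctrl.get_image("top")["img"];s=ctrl.get_image("scene")["img"]
c=np.hstack([cv2.resize(t[90:230,190:330],None,fx=3,fy=3)[:400],cv2.resize(s[140:280,250:380],None,fx=3,fy=3)[:400]])
cv2.imwrite("pics/a1.png",cv2.convertScaleAbs(c[:, :800],alpha=1.6))
```

```text
t 3.05 e [533.41  78.3   91.17] rot [ 3.14 -0.    0.19] F [ 0.43 -0.15 -0.05] w -0.017282908113048546
-> [536.15  65.79  90.87] [0.01 0.51 0.01] twist -0.01903415937564603
```

View pics/a1.png

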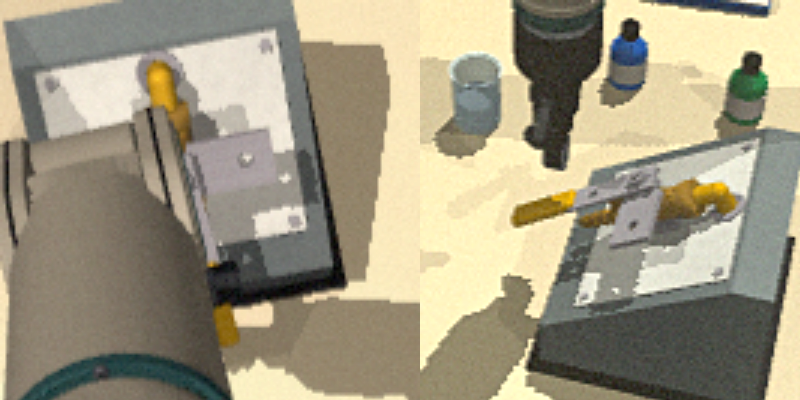

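Emit:
{"name": "servo_tool", "arguments": {
  "commands": [0,0.5,0,0,1,-0.05,0.85,0.03,0,1,-0.1,1.2,0.05,0,1,-0.1,1.6,0.05,0,1,-0.05,2,0.03,0,1,0,2.35,0,0,1,0.1,2.7,-0.05,0,1,0.2,3.1,-0.13,0,1,0.37,3.45,-0.23,0,1,0.57,3.8,-0.36,0,1]
}}

```text
clock: 3.98
eef_pos: [565.6, -12.4, 99.7]
tool_rot: [3.142, 0.0, 0.192]
force: [0.9, 1.0, 0.0]
width: 0.0
```

Run:
```python
from w import *
for th in np.arange(1.05,1.66,.1):go(tcp(th))
t=ctrl.get_image("top")["img"];s=ctrl.get_image("scene")["img"]
c=np.hstack([cv2.resize(t[90:230,190:330],None,fx=3,fy=3)[:400],cv2.resize(s[140:280,250:380],None,fx=3,fy=3)[:400]])
cv2.imwrite("pics/a2.png",cv2.convertScaleAbs(c[:, :800],alpha=1.6))
```

```text
t 3.9833 e [565.61 -12.39  99.7 ] rot [3.14 0.   0.19] F [0.92 0.96 0.03] w 0.04923314123198262
-> [572.86 -19.96 103.11] [ 0.23  0.35 -0.14] twist -0.010231095387687258
t 3.9833 e [565.61 -12.39  99.7 ] rot [3.14 0.   0.19] F [0.92 0.96 0.03] w 0.04923314123198262
-> [580.88 -26.12 107.29] [ 0.49  0.66 -0.3 ] twist -0.010231095387687258
t 3.9833 e [565.61 -12.39  99.7 ] rot [3.14 0.   0.19] F [0.92 0.96 0.03] w 0.04923314123198262
-> [589.51 -31.33 111.96] [ 0.79  0.93 -0.49] twist -0.010231095387687258
t 3.9833 e [565.61 -12.39  99.7 ] rot [3.14 0.   0.19] F [0.92 0.96 0.03] w 0.04923314123198262
-> [598.66 -35.47 117.08] [ 1.12  1.16 -0.7 ] twist -0.010231095387687258
t 3.9833 e [565.61 -12.39  99.7 ] rot [3.14 0.   0.19] F [0.92 0.96 0.03] w 0.04923314123198262
-> [608.23 -38.45 122.58] [ 1.47  1.35 -0.92] twist -0.010231095387687258
t 3.9833 e [565.61 -12.39  99.7 ] rot [3.14 0.   0.19] F [0.92 0.96 0.03] w 0.04923314123198262
-> [618.07 -40.17 128.41] [ 1.85  1.49 -1.15] twist -0.010231095387687258
t 3.9833 e [565.61 -12.39  99.7 ] rot [3.14 0.   0.19] F [0.92 0.96 0.03] w 0.04923314123198262
-> [626.19 -41.14 133.28] [ 2.16  1.59 -1.34] twist -0.010231095387687258
```

View pics/a2.png

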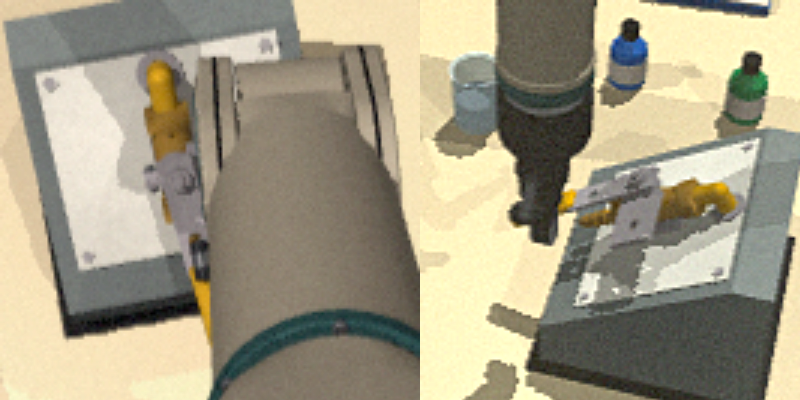

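Run:
```python
from w import *
print(proj("scene",[565.6,-12.4,99.7]),proj("top",[565.6,-12.4,99.7]),proj("scene",[533.4,78.3,91.2]))
t=ctrl.get_image("top")["img"];s=ctrl.get_image("scene")["img"]
c=np.hstack([cv2.resize(t[120:220,220:310],None,fx=4,fy=4)[:400],cv2.resize(s[180:270,270:370],None,fx=4,fy=4)[:400].repeat(1,0)[:400]] if 0 else [cv2.resize(t[120:220,220:300],(320,400)),cv2.resize(s[170:270,270:380],(440,400))])
cv2.imwrite("pics/a3.png",cv2.convertScaleAbs(c[:, :800],alpha=1.8))
```

```text
[290.77 225.66] [285.48 181.23] [294.86 201.75]
```

View pics/a3.png

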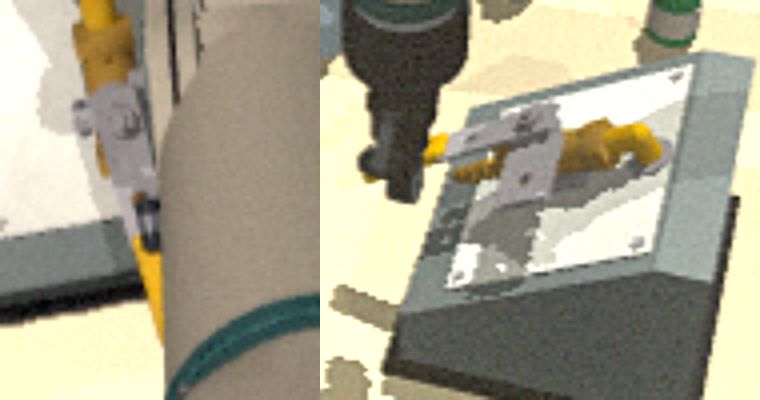

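Run:
```python
from w import *
for z in (99.7,105,110,115,120): print(z,proj("scene",[565.6,-12.4,z]))
s=ctrl.get_image("scene")["img"]
cv2.imwrite("pics/a4.png",cv2.convertScaleAbs(cv2.resize(s[150:235,270:330],None,fx=8,fy=8,interpolation=cv2.INTER_CUBIC)[:600],alpha=2.2,beta=20))
```

```text
99.7 [290.77 225.66]
105 [290.78 224.36]
110 [290.79 223.12]
115 [290.81 221.88]
120 [290.82 220.62]
```

View pics/a4.png

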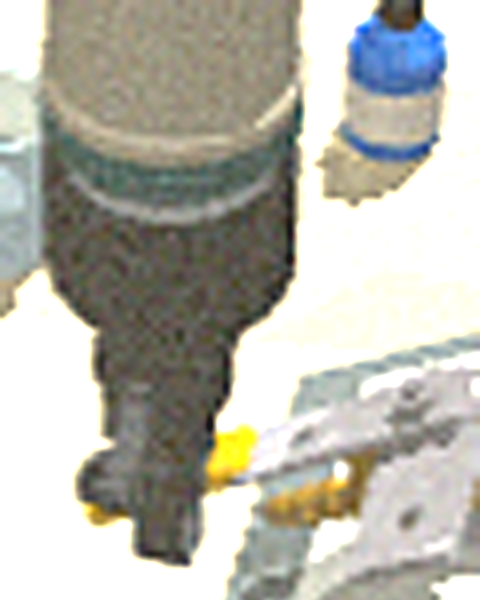

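Run:
```python
from w import *
s=ctrl.get_image("scene")["img"]
for y in range(212,232): print(y,[int(v) for v in s[y,280:302].mean(-1)])
t=ctrl.get_image("top")["img"]
cv2.imwrite("pics/a5.png",cv2.resize(t[100:260,200:400],None,fx=4,fy=3.75))
```

```text
212 [55, 21, 26, 40, 41, 45, 31, 33, 30, 30, 31, 35, 26, 40, 37, 94, 143, 149, 147, 140, 148, 135]
213 [110, 61, 38, 30, 25, 27, 27, 34, 32, 34, 21, 26, 34, 39, 37, 90, 139, 144, 142, 143, 151, 76]
214 [110, 57, 48, 43, 41, 41, 38, 30, 27, 30, 34, 30, 26, 42, 38, 81, 139, 142, 136, 147, 148, 96]
215 [146, 85, 56, 81, 122, 171, 96, 24, 26, 27, 36, 36, 34, 50, 38, 84, 138, 144, 141, 142, 136, 92]
216 [149, 153, 157, 160, 157, 164, 88, 23, 32, 29, 32, 26, 31, 48, 36, 112, 136, 141, 142, 149, 88, 59]
217 [149, 150, 153, 154, 153, 150, 77, 26, 26, 32, 28, 28, 25, 55, 35, 135, 143, 141, 141, 147, 94, 57]
218 [148, 149, 146, 150, 149, 148, 77, 26, 28, 20, 24, 24, 30, 49, 67, 134, 144, 145, 147, 134, 81, 51]
219 [148, 149, 148, 147, 150, 147, 132, 70, 32, 28, 16, 26, 19, 44, 112, 140, 141, 142, 146, 75, 46, 63]
220 [146, 148, 150, 150, 140, 140, 148, 151, 159, 138, 106, 55, 56, 87, 139, 144, 142, 145, 155, 84, 48, 66]
221 [146, 148, 146, 149, 143, 137, 142, 144, 141, 148, 150, 152, 152, 150, 141, 144, 140, 142, 136, 79, 57, 62]
222 [149, 151, 145, 148, 144, 142, 138, 141, 138, 145, 144, 144,
[... 334 characters left out ...]
139, 136, 139, 143, 147, 101, 75, 79, 56, 42]
226 [145, 149, 146, 142, 137, 140, 138, 141, 137, 141, 141, 139, 139, 138, 137, 146, 150, 87, 68, 76, 81, 61]
227 [148, 145, 138, 140, 141, 140, 142, 142, 145, 137, 139, 138, 140, 140, 140, 143, 139, 92, 48, 46, 49, 43]
228 [148, 149, 141, 141, 139, 137, 143, 137, 141, 136, 139, 145, 143, 142, 137, 149, 79, 38, 45, 49, 48, 51]
229 [146, 140, 143, 140, 139, 140, 138, 140, 143, 139, 141, 144, 140, 140, 145, 151, 80, 43, 50, 46, 46, 79]
230 [148, 142, 139, 137, 136, 141, 139, 136, 138, 141, 138, 140, 143, 144, 145, 130, 69, 46, 52, 50, 81, 86]
231 [147, 141, 141, 140, 143, 139, 141, 139, 143, 140, 140, 138, 139, 144, 149, 80, 42, 50, 49, 48, 43, 40]
```

View pics/a5.png

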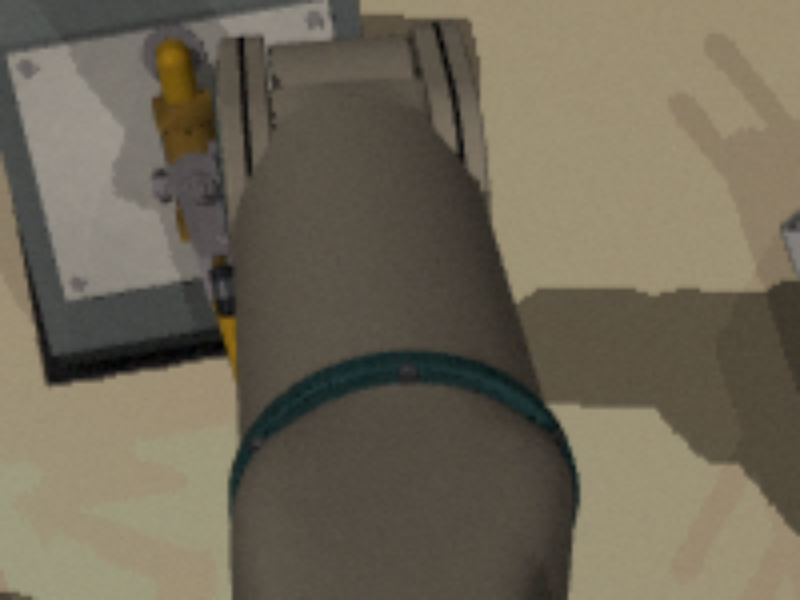

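Run:
```python
from w import *
print(proj("scene",[0,0,0]),proj("top",[0,0,0]))
# shadowless check: rays through tip
o,d=ray("scene",(290.3,220.2))
for z in (95,100,105,110,120): print(o+d*(z-o[2])/d[2])
for x in ([490,332,0],[376,-23,0],[471,-354,112]): print(proj("scene",x))
```

```text
[136.51 183.09] [276.67 441.23]
[554.13   7.93  95.  ]
[556.05   4.01 100.  ]
[557.97   0.08 105.  ]
[559.89  -3.85 110.  ]
[563.73 -11.7  120.  ]
[316.23 167.16]
[231.18 227.92]
[184.85 311.3 ]
```

Emit:
{"name": "servo_tool", "arguments": {
  "commands": [0,0,-0.8,0,1,0,0,-1.6,0,1,0,0,-2.4,0,1,0,0,-3,0,1,0,0,-3,0,1,0,0,-3,0,1]
}}

```text
clock: 4.83
eef_pos: [565.3, -10.8, 175.0]
tool_rot: [3.142, -0.001, 0.193]
force: [0.2, 0.3, -0.9]
width: -0.2
```

Run:
```python
from w import *
e=ctrl.read_state()["eef_pos"];print(e,proj("scene",e))
s=ctrl.get_image("scene")["img"];cv2.imwrite("pics/b1.png",cv2.convertScaleAbs(cv2.resize(s[120:240,230:350],None,fx=5,fy=5,interpolation=cv2.INTER_CUBIC),alpha=1.8,beta=0))
```

```text
[565.31 -10.83 174.99] [291.15 205.85]
```

Emit:
{"name": "servo_tool", "arguments": {
  "commands": [0,0,0,0,0,0,0,0,0,0,0,0,0,0,0,0,0,0,0,0,0,0,0,0,0,0,0,0,0,0]
}}

```text
clock: 5.38
eef_pos: [565.0, -11.4, 174.3]
tool_rot: [-3.141, 0.0, 0.192]
force: [-0.2, -0.5, 0.4]
width: 72.5
```

Run:
```python
from w import *
e=ctrl.read_state();print(e["eef_pos"],e["width"],proj("scene",e["eef_pos"]))
s=ctrl.get_image("scene")["img"];cv2.imwrite("pics/b2.png",cv2.convertScaleAbs(cv2.resize(s[120:240,230:350],None,fx=5,fy=5,interpolation=cv2.INTER_CUBIC),alpha=1.8,beta=0))
```

```text
[565.05 -11.41 174.29] 72.5040543989812 [290.95 206.15]
```

View pics/b1.png

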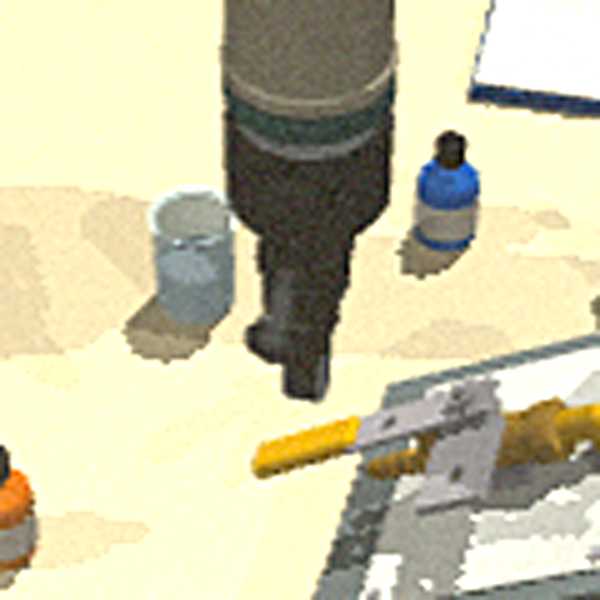

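View pics/b2.png

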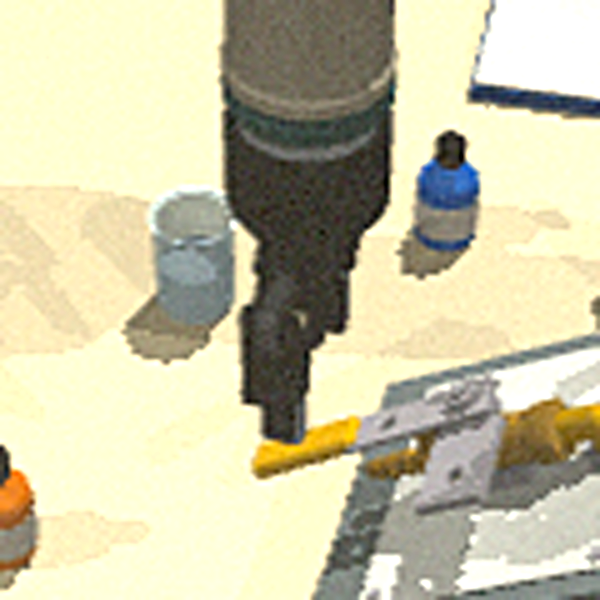

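Run:
```python
from w import *
for off in (36,43,50):
  for z in (165,175,185,195): print(off,z,proj("scene",[565+off*.19,-11.4-off*.98,z]))
for z in (175,185,195,205): print(z,proj("scene",[565.3,-10.8,z]),proj("scene",[565.3+3,-10.8-14,z]))
```

```text
36 165 [287.06 218.85]
36 175 [287.06 216.18]
36 185 [287.07 213.47]
36 195 [287.07 210.72]
43 165 [286.29 220.88]
43 175 [286.29 218.21]
43 185 [286.29 215.51]
43 195 [286.29 212.77]
50 165 [285.52 222.94]
50 175 [285.51 220.27]
50 185 [285.5  217.57]
50 195 [285.5  214.83]
175 [291.15 205.83] [289.74 209.88]
185 [291.18 203.12] [289.76 207.16]
195 [291.21 200.36] [289.78 204.41]
205 [291.24 197.57] [289.8  201.62]
```

Emit:
{"name": "servo_tool", "arguments": {
  "commands": [0,-0.6,0,0,1,-0.3,-1.6,0,0,1,-0.6,-2.6,0,0,1,-0.7,-3.5,0,0,1,-0.7,-4,0,0,1,-0.7,-4.1,0,0,1,-0.7,-4.1,0,0,1,-0.7,-4.1,0,0,1]
}}

```text
clock: 6.1
eef_pos: [529.1, 84.3, 174.5]
tool_rot: [3.14, -0.0, 0.191]
force: [0.7, -0.5, -0.6]
width: 0.0
```

Run:
```python
from w import *
A=tcp(0.05,dep=30,extra=12);go(A)
```

```text
t 6.1 e [529.1   84.33 174.54] rot [ 3.14 -0.    0.19] F [ 0.67 -0.52 -0.58] w 0.029958648225964845
-> [533.35  77.46  72.56] [0.11 0.3  4.08] twist -0.021155087965629146
```

Emit:
{"name": "servo_tool", "arguments": {
  "commands": [0.1,0.1,0.8,0,1,0.1,0.2,1.8,0,1,0.1,0.2,2.8,0,1,0.1,0.2,3.6,0,1,0.1,0.2,4,0,1,0.1,0.2,4.1,0,1,0.1,0.2,4.1,0,1]
}}

```text
clock: 6.68
eef_pos: [531.9, 80.4, 71.7]
tool_rot: [3.141, 0.001, 0.191]
force: [0.7, -0.4, 1.2]
width: -0.3
```

Emit:
{"name": "servo_tool", "arguments": {
  "commands": [0,0.3,0,0,1,0,0.6,0,0,1,-0.05,0.85,0.03,0,1,-0.1,1.2,0.05,0,1,-0.1,1.6,0.05,0,1]
}}

```text
clock: 7.1
eef_pos: [537.6, 42.1, 71.5]
tool_rot: [-3.14, -0.002, 0.193]
force: [0.1, 4.6, 1.3]
width: -0.1
```

Run:
```python
from w import *
go(tcp(.35,30))
t=ctrl.get_image("top")["img"];s=ctrl.get_image("scene")["img"]
c=np.hstack([cv2.resize(t[120:220,220:300],(320,400)),cv2.resize(s[170:270,270:380],(440,400))])
cv2.imwrite("pics/a6.png",cv2.convertScaleAbs(c[:, :800],alpha=1.8))
```

```text
t 7.1 e [537.6   42.09  71.51] rot [-3.14 -0.    0.19] F [0.13 4.59 1.27] w -0.0775570475656585
-> [538.72  38.82  71.22] [0.02 0.14 0.01] twist 0.0020713549997336644
```

View pics/a6.png

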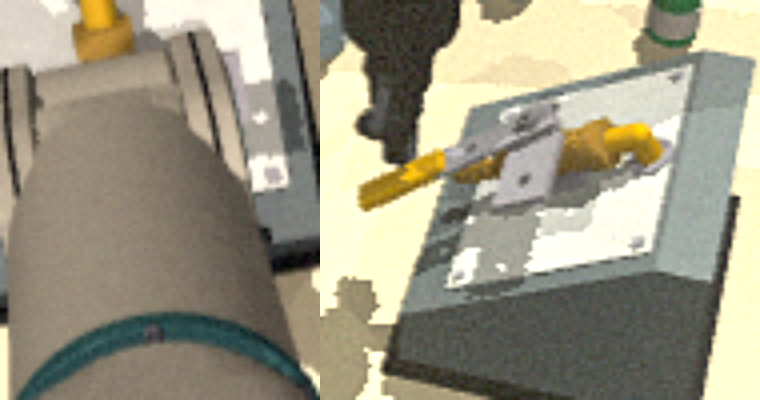

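Emit:
{"name": "servo_tool", "arguments": {
  "commands": [0.03,0.48,0,0,1,0.1,0.86,-0.05,0,1,0.2,1.24,-0.1,0,1,0.3,1.62,-0.18,0,1,0.46,2,-0.28,0,1,0.66,2.34,-0.41,0,1,0.9,2.67,-0.55,0,1,1.15,2.97,-0.72,0,1,1.45,3.24,-0.91,0,1,1.45,3.24,-0.91,0,1]
}}

```text
clock: 8.03
eef_pos: [590.5, -33.1, 94.5]
tool_rot: [3.14, -0.003, 0.19]
force: [-0.7, 0.6, 0.9]
width: -0.3
```

Run:
```python
from w import *
for th in(1.25,1.35,1.45,1.55,1.65): go(tcp(th,30))
t=ctrl.get_image("top")["img"];s=ctrl.get_image("scene")["img"]
c=np.hstack([cv2.resize(t[120:220,220:300],(320,400)),cv2.resize(s[170:270,270:380],(440,400))])
cv2.imwrite("pics/a7.png",cv2.convertScaleAbs(c[:, :800],alpha=1.8))
```

```text
t 8.0333 e [590.47 -33.14  94.52] rot [ 3.14 -0.    0.19] F [-0.66  0.59  0.94] w -0.3356561468502549
-> [589.51 -31.33  93.96] [-0.02 -0.08  0.02] twist -0.027352505226234208
t 8.0333 e [590.47 -33.14  94.52] rot [ 3.14 -0.    0.19] F [-0.66  0.59  0.94] w -0.3356561468502549
-> [598.66 -35.47  99.08] [ 0.3   0.15 -0.18] twist -0.027352505226234208
t 8.0333 e [590.47 -33.14  94.52] rot [ 3.14 -0.    0.19] F [-0.66  0.59  0.94] w -0.3356561468502549
-> [608.23 -38.45 104.58] [ 0.66  0.34 -0.4 ] twist -0.027352505226234208
t 8.0333 e [590.47 -33.14  94.52] rot [ 3.14 -0.    0.19] F [-0.66  0.59  0.94] w -0.3356561468502549
-> [618.07 -40.17 110.41] [ 1.03  0.48 -0.64] twist -0.027352505226234208
t 8.0333 e [590.47 -33.14  94.52] rot [ 3.14 -0.    0.19] F [-0.66  0.59  0.94] w -0.3356561468502549
-> [626.19 -41.14 115.28] [ 1.34  0.58 -0.83] twist -0.027352505226234208
```

View pics/a7.png

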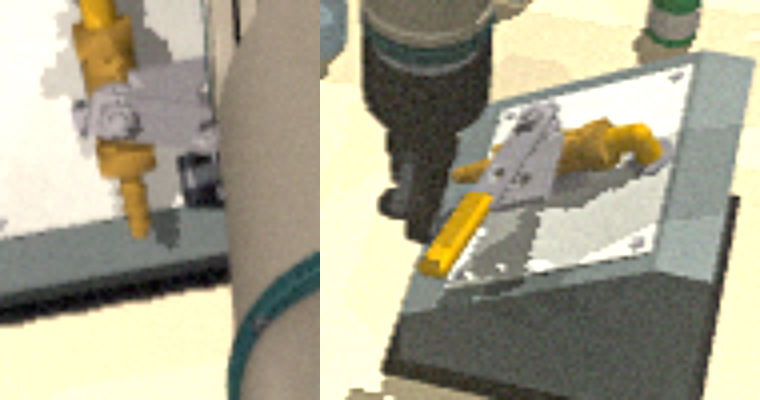

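Emit:
{"name": "servo_tool", "arguments": {
  "commands": [0.3,0.15,-0.18,0,1,0.65,0.33,-0.4,0,1,0.85,0.4,-0.53,0,1,0.85,0.4,-0.53,0,1]
}}

```text
clock: 8.47
eef_pos: [611.5, -36.8, 107.1]
tool_rot: [3.141, -0.001, 0.192]
force: [-2.0, 0.3, 0.9]
width: 0.0
```

Run:
```python
from w import *
for th in(1.45,1.5,1.55): go(tcp(th,30))
t=ctrl.get_image("top")["img"];s=ctrl.get_image("scene")["img"]
c=np.hstack([cv2.resize(t[120:170,230:280],(400,400)),cv2.resize(s[190:240,295:345],(400,400))])
cv2.imwrite("pics/a8.png",cv2.convertScaleAbs(c[:, :800],alpha=1.8))
```

```text
t 8.4667 e [611.45 -36.81 107.09] rot [ 3.14 -0.    0.19] F [-2.03  0.28  0.89] w 0.02882119452909938
-> [608.23 -38.45 104.58] [-0.14  0.04  0.1 ] twist -0.007266814059440673
t 8.4667 e [611.45 -36.81 107.09] rot [ 3.14 -0.    0.19] F [-2.03  0.28  0.89] w 0.02882119452909938
-> [613.12 -39.47 107.46] [ 0.05  0.12 -0.02] twist -0.007266814059440673
t 8.4667 e [611.45 -36.81 107.09] rot [ 3.14 -0.    0.19] F [-2.03  0.28  0.89] w 0.02882119452909938
-> [618.07 -40.17 110.41] [ 0.23  0.18 -0.13] twist -0.007266814059440673
```

View pics/a8.png

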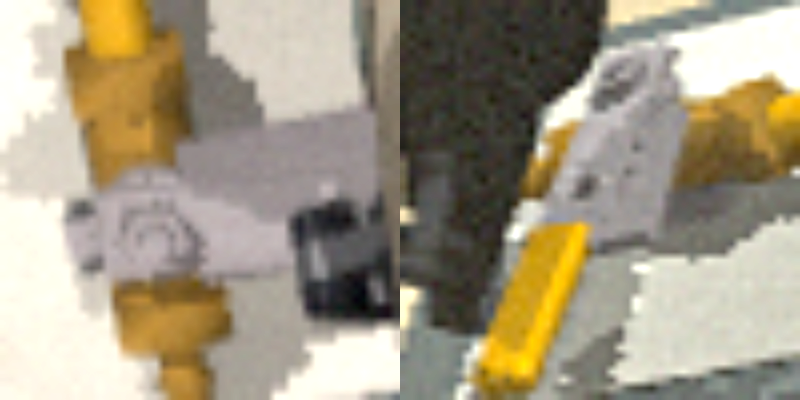

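Emit:
{"name": "servo_tool", "arguments": {
  "commands": [0.2,0.08,-0.12,0,1,0.4,0.15,-0.25,0,1,0.5,0.18,-0.32,0,1,0.5,0.18,-0.32,0,1,0.5,0.18,-0.32,0,1]
}}

```text
clock: 8.98
eef_pos: [624.6, -38.8, 115.0]
tool_rot: [3.141, -0.001, 0.192]
force: [-1.7, 1.0, 0.3]
width: -0.2
```

Run:
```python
from w import *
for th in(1.6,): go(tcp(th,30))
t=ctrl.get_image("top")["img"];s=ctrl.get_image("scene")["img"]
c=np.hstack([cv2.resize(t[120:170,230:280],(400,400)),cv2.resize(s[190:240,295:345],(400,400))])
cv2.imwrite("pics/a9.png",cv2.convertScaleAbs(c[:, :800],alpha=1.8))
```

```text
t 8.9833 e [624.62 -38.79 115.04] rot [ 3.14 -0.    0.19] F [-1.74  0.97  0.3 ] w -0.17579082313906455
-> [622.36 -40.71 112.98] [-0.1   0.06  0.08] twist -0.006709796674663052
```

View pics/a9.png

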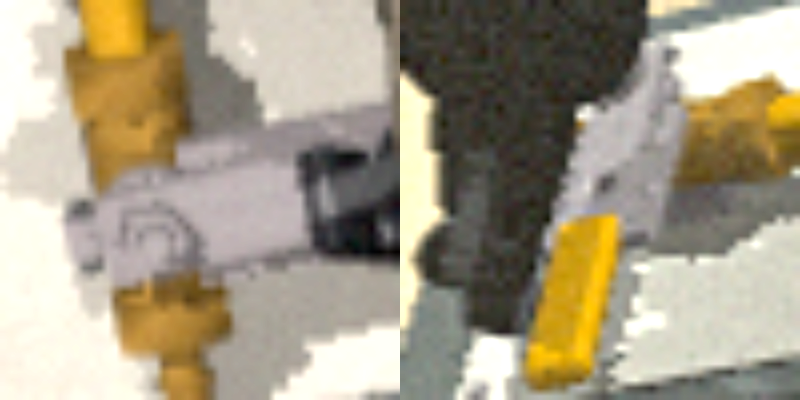

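Run:
```python
from w import *
m=model(p);R=frame(p[3])
ph=m["ph"];print(proj("scene",ph+R@[0,0,7])-proj("scene",ph), proj("scene",ph+R@[5,0,7])-proj("scene",ph),proj("scene",ph+R@[-5,0,7])-proj("scene",ph),"tgt",np.array([320.6,214.1])+proj("scene",ph+R@[0,0,7])-proj("scene",ph))
```

```text
[-1.3  -1.86] [ 0.4  -2.22] [-2.98 -1.49] tgt [319.3  212.24]
```

Emit:
{"name": "servo_tool", "arguments": {
  "commands": [-0.5,0,0,0,1,-1.2,0.3,-0.3,0,1,-1.6,0.8,-1.2,0,1,-1.8,1.6,-2.2,0,0.7,-2.2,2.8,-3,0,0.4,-2.6,4,-3.4,0,0,-3,5.2,-3.6,0,0,-3.4,6.4,-3.6,0,0,-3.8,7.6,-3.6,0,0,-4.2,8.8,-3.6,0,0]
}}

```text
clock: 9.92
eef_pos: [563.4, -277.3, 205.6]
tool_rot: [3.139, -0.002, 0.192]
force: [0.6, 0.4, -0.8]
width: 83.5
```

Run:
```python
from w import *
go([471,-355,200])
for n in("top","scene"): cv2.imwrite(f"pics/{n}1.png",ctrl.get_image(n)["img"])
t=cv2.imread("pics/top1.png");s=cv2.imread("pics/scene1.png")
c=np.hstack([cv2.resize(t[130:170,240:290],(500,400),interpolation=cv2.INTER_LINEAR),cv2.resize(s[195:235,305:335],(300,400),interpolation=cv2.INTER_LINEAR)])
cv2.imwrite("pics/c1.png",cv2.convertScaleAbs(c,alpha=2))
```

```text
t 9.9167 e [ 563.39 -277.32  205.57] rot [ 3.14 -0.    0.19] F [ 0.56  0.35 -0.76] w 83.51098816133913
-> [ 471 -355  200] [-4.22  2.35  0.22] twist -0.0127069531311138
```

View pics/c1.png

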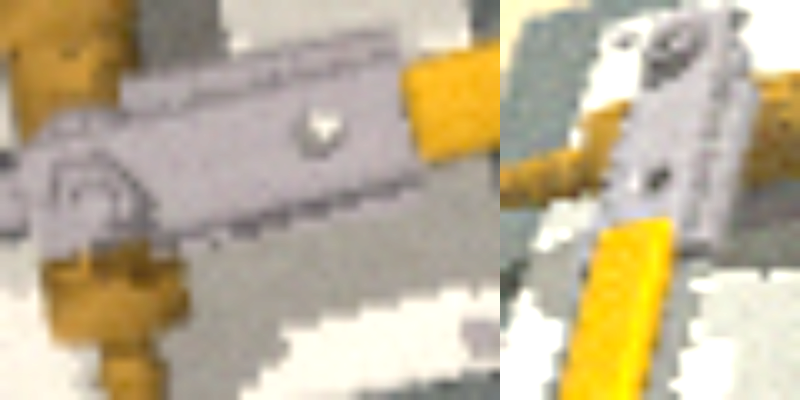

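View pics/scene1.png

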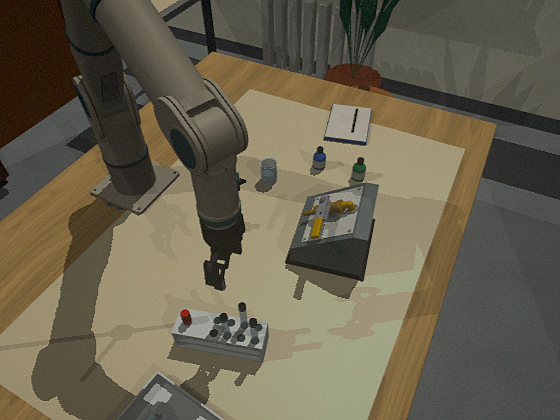

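Run:
```python
from w import *
m=model(p);R=frame(p[3]);ph=m["ph"]
for n,a0,l in(("top",(271.6,142.2),(271.5,142.5)),("scene",(320.6,214.1),(320.0,212.2))):
    f=lambda v:proj(n,ph+R@np.array(v,float))-proj(n,ph)
    J=np.array([f([1,0,7])-f([0,0,7]),f([0,1,7])-f([0,0,7])]).T
    print(n,np.array(a0)+f([0,0,7]),"offset lever-plate X,Y mm",np.linalg.solve(J,np.array(l)-a0-f([0,0,7])))
print(S+frame(yaw)@[48*-np.cos(1.61),-48*np.sin(1.61),0], [tri((271.5,142.5),(320.0,212.2))])
# bright fraction
t=cv2.imread("pics/top1.png");print(t[138:148,266:278].mean(-1).astype(int))
```

```text
top [271.89 143.27] offset lever-plate X,Y mm [1.77 0.52]
scene [319.3  212.24] offset lever-plate X,Y mm [ 2.16 -0.4 ]
[634.39  14.42 156.96] [(array([634.87,  16.92, 158.87]), [1.3520430994165038, 1.3520430994163917])]
[[ 73  69  77  84  83  86  90  90  91  90  92  91]
 [ 82  85  92  91  90  93  93  90  91  91  92  93]
 [ 92  92  91  93  86  91  91  90  90  92  92  90]
 [ 88  90  93  89  79 107  98 100  90  89  90  91]
 [ 92  94  90  79  76 115 129 119  82  93  92  92]
 [ 91  92  89  75  75  82 117  78  78  93  91  96]
 [ 90  91  88  84  68  74  74  65  86  93  95  94]
 [ 91  93  91  91  72  69  64  92  94  92  93  92]
 [ 93  91  93  92  92  93  96  94  92  94  90  92]
 [ 94  92  92  92  93  86  91  91  88  90  84  84]]
```

Emit:
{"name": "servo_tool", "arguments": {
  "commands": [-0.5,0.2,0,0,0,-1.4,0.7,0,0,0,-2.4,1.2,0.2,0,0,-3.3,1.7,0.6,0,0,-4,2.1,1,0,0,-4.2,2.3,1.4,0,0,-4.2,2.35,1.6,0,0,-4.2,2.35,1.6,0,0,-4.2,2.35,1.6,0,0]
}}

```text
clock: 10.77
eef_pos: [472.9, -350.8, 164.7]
tool_rot: [-3.141, -0.002, 0.195]
force: [0.8, -0.2, 1.2]
width: 85.2
```

Run:
```python
from w import *
go([471,-355,150]);e=ctrl.read_state()["eef_pos"];print(proj("scene",e),proj("scene",[471,-355,112]))
s=ctrl.get_image("scene")["img"];cv2.imwrite("pics/d1.png",cv2.convertScaleAbs(cv2.resize(s[250:370,130:290],None,fx=5,fy=5,interpolation=cv2.INTER_CUBIC),alpha=1.8,beta=0))
```

```text
t 10.7667 e [ 472.88 -350.75  164.74] rot [-3.14 -0.    0.19] F [ 0.81 -0.16  1.17] w 85.19704260320147
-> [ 471 -355  150] [-0.11  0.15  0.59] twist 0.01730775048139653
[182.3  298.03] [184.58 311.66]
```

View pics/d1.png

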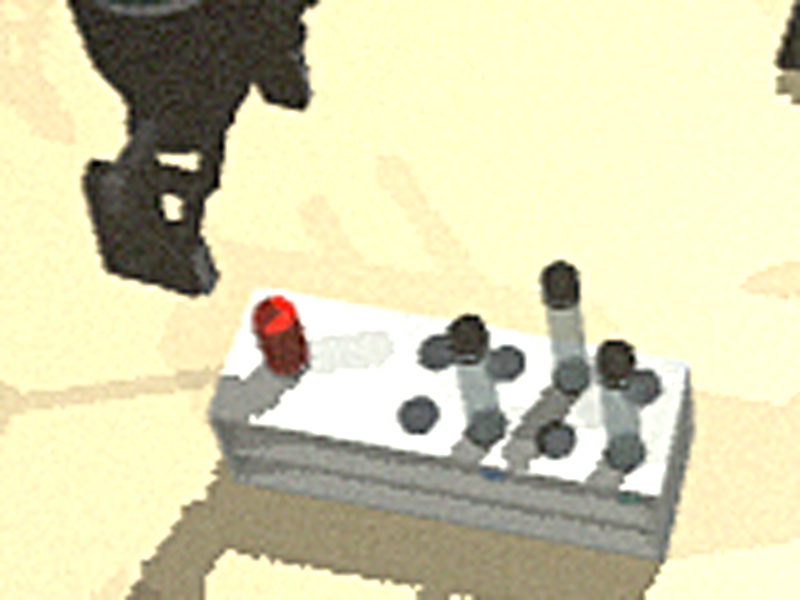

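Run:
```python
from w import *
for z in (165,175,185,195,205): 
    print(z,*[proj("scene",[472.9+o*.19,-350.8-o*.98,z]) for o in(48,0,-48)])
```

```text
165 [172.46 317.31] [182.28 297.99] [191.48 279.89]
175 [171.54 314.9 ] [181.47 295.51] [190.76 277.35]
185 [170.6  312.46] [180.64 292.99] [190.04 274.78]
195 [169.65 309.97] [179.81 290.43] [189.3  272.16]
205 [168.69 307.44] [178.95 287.83] [188.55 269.51]
```

Emit:
{"name": "servo_tool", "arguments": {
  "commands": [-0.1,0.15,0.5,0,0,-0.1,0.15,1.2,0,0,-0.1,0.15,2,0,0,-0.1,0.15,2.4,0,0,-0.1,0.15,2.4,0,0,-0.1,0.15,2.4,0,0]
}}

```text
clock: 11.32
eef_pos: [470.2, -355.9, 104.9]
tool_rot: [-3.141, -0.0, 0.194]
force: [-0.1, -0.1, 0.6]
width: 85.3
```

Run:
```python
from w import *
go([471,-355,70])
s=ctrl.get_image("scene")["img"];cv2.imwrite("pics/d2.png",cv2.convertScaleAbs(cv2.resize(s[260:350,140:240],None,fx=6,fy=6,interpolation=cv2.INTER_CUBIC),alpha=1.8,beta=30))
```

```text
t 11.3167 e [ 470.16 -355.88  104.9 ] rot [-3.14 -0.    0.19] F [-0.12 -0.14  0.6 ] w 85.26439976696788
-> [ 471 -355   70] [ 0.04 -0.03  1.4 ] twist 0.005949334475104527
```

View pics/d2.png

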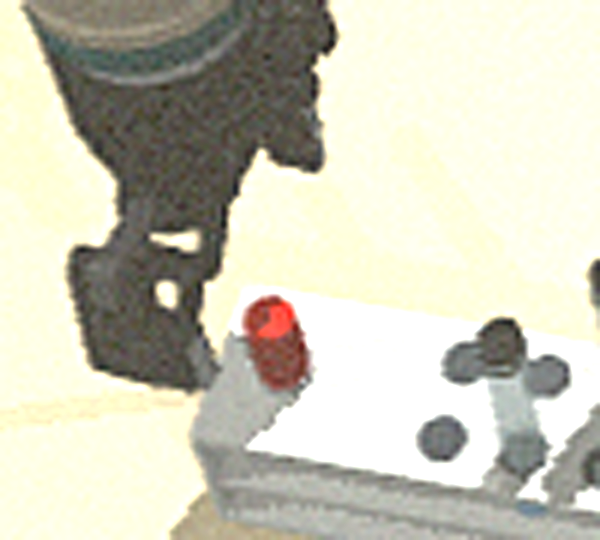

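Emit:
{"name": "servo_tool", "arguments": {
  "commands": [0.03,0,0.5,0,0,0.03,0,1,0,0,0.03,0,1.4,0,0,0.03,0,1.4,0,0,0.03,0,1.4,0,0]
}}

```text
clock: 11.78
eef_pos: [470.2, -356.4, 70.0]
tool_rot: [-3.142, -0.0, 0.192]
force: [0.6, 0.1, 0.3]
width: 85.1
```

Run:
```python
from w import *
go([471,-355,70])
s=ctrl.get_image("scene")["img"];cv2.imwrite("pics/d3.png",cv2.convertScaleAbs(cv2.resize(s[260:350,140:240],None,fx=6,fy=6,interpolation=cv2.INTER_CUBIC),alpha=1.8,beta=30))
```

```text
t 11.7833 e [ 470.21 -356.43   70.04] rot [-3.14 -0.    0.19] F [0.59 0.09 0.26] w 85.07270018552126
-> [ 471 -355   70] [ 0.04 -0.05  0.  ] twist -0.006573129244226779
```

View pics/d3.png

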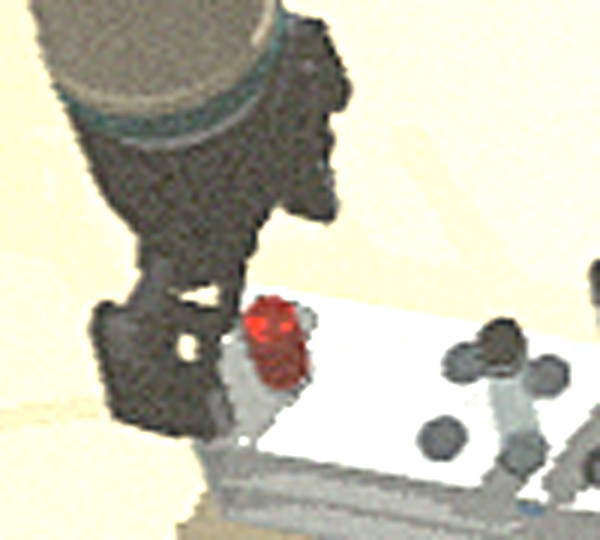

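Emit:
{"name": "servo_tool", "arguments": {
  "commands": [0.03,0,0.2,0,0.3,0.03,-0.03,0.25,0,0.6,0.03,-0.03,0.25,0,1,0.03,-0.03,0.25,0,1,0.03,-0.03,0.25,0,1,0.03,-0.03,0.25,0,1,0.03,-0.03,0.25,0,1]
}}

```text
clock: 12.42
eef_pos: [470.8, -355.5, 63.9]
tool_rot: [3.142, -0.0, 0.192]
force: [-0.2, 0.4, 2.5]
width: 17.5
```

Run:
```python
from w import *
go([471,-355,70])
s=ctrl.get_image("scene")["img"];cv2.imwrite("pics/d4.png",cv2.convertScaleAbs(cv2.resize(s[260:350,140:240],None,fx=6,fy=6,interpolation=cv2.INTER_CUBIC),alpha=1.8,beta=30))
```

```text
t 12.4167 e [ 470.76 -355.49   63.85] rot [ 3.14 -0.    0.19] F [-0.25  0.45  2.49] w 17.52315148501397
-> [ 471 -355   70] [ 0.01 -0.02 -0.25] twist -0.0069940761189852835
```

View pics/d4.png

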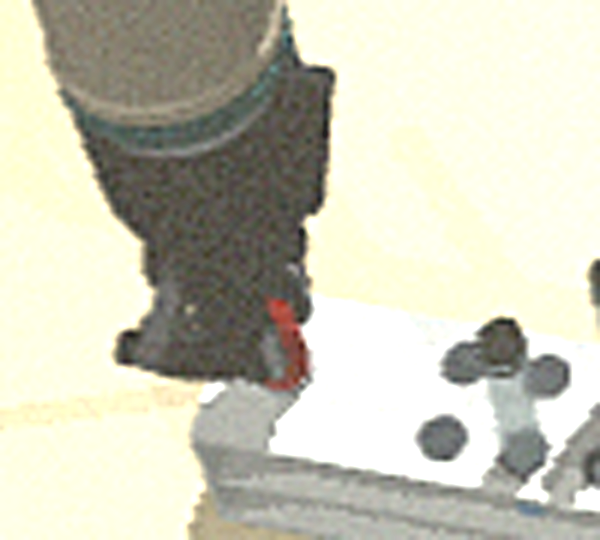

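Emit:
{"name": "servo_tool", "arguments": {
  "commands": [0,0,-0.2,0,1,0,0,-0.6,0,1,0,0,-1.2,0,1,0,0,-2,0,1,0,0,-2.6,0,1,0,0,-2.8,0,1,0,0,-2.8,0,1,0,0,-2.8,0,1]
}}

```text
clock: 13.13
eef_pos: [470.4, -355.6, 133.6]
tool_rot: [3.141, -0.0, 0.192]
force: [-0.6, 0.7, -1.2]
width: 17.8
```

Run:
```python
from w import *
go([471,-355,70])
s=ctrl.get_image("scene")["img"];cv2.imwrite("pics/d5.png",cv2.convertScaleAbs(cv2.resize(s[230:330,130:230],None,fx=6,fy=6,interpolation=cv2.INTER_CUBIC),alpha=1.8,beta=30))
```

```text
t 13.1333 e [ 470.45 -355.57  133.57] rot [ 3.14 -0.    0.19] F [-0.65  0.74 -1.17] w 17.794833262266707
-> [ 471 -355   70] [ 0.03 -0.02  2.54] twist -0.008727994518543999
```

View pics/d5.png

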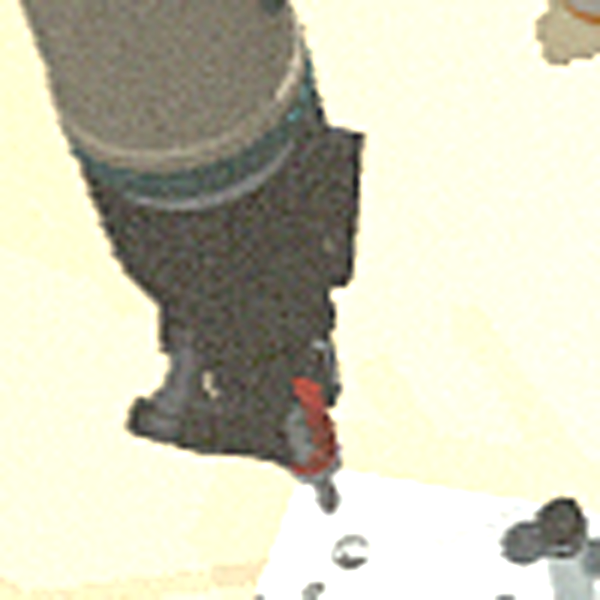

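Run:
```python
from w import *
for z in (60,65,70,75,80): print(z,proj("scene",[471,-355,z]))
t=ctrl.get_image("top")["img"];cv2.imwrite("pics/d6.png",cv2.resize(t[150:300,340:500],None,fx=4,fy=4))
```

```text
60 [188.38 323.01]
65 [188.03 321.95]
70 [187.67 320.89]
75 [187.31 319.82]
80 [186.95 318.75]
```

View pics/d6.png

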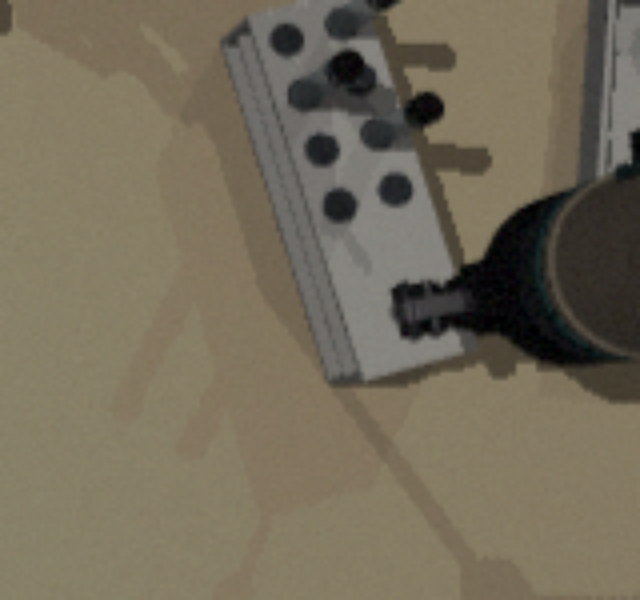

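Run:
```python
from w import *
t=lambda x,y:((x+.5)/4+180-.5,(y+.5)/4+75-.5)
for q in((47,90),(423,22)): print(onz("top",t(*q),155))
s=lambda x,y:((x+.5)/5+260-.5,(y+.5)/5+170-.5)
for q in((520,68),(592,76),(545,352),(470,343)): print("s",onz("scene",s(*q),155))
```

```text
[731.42 185.7  155.  ]
[770.17  -9.41 155.  ]
s [694.8  169.44 155.  ]
s [731.43 180.93 155.  ]
s [773.18 -10.73 155.  ]
s [739.17 -21.8  155.  ]
```

Emit:
{"name": "servo_tool", "arguments": {
  "commands": [0,0,-0.8,0,1,0,0,-1.8,0,1,0.3,-0.3,-2.8,0,1,0.8,-1.1,-3.6,0,1,1.5,-2.1,-4.2,0,1,2.2,-3.2,-4.4,0,1,2.9,-4.3,-4.4,0,1,3.6,-5.4,-4.4,0,1,4.3,-6.4,-4.4,0,1,5,-7.5,-4.4,0,1]
}}

```text
clock: 14.07
eef_pos: [557.3, -146.5, 242.5]
tool_rot: [-3.141, 0.002, 0.192]
force: [0.7, 0.0, -1.0]
width: 17.6
```

Run:
```python
from w import *
go([772,60,240])
```

```text
t 14.0667 e [ 557.32 -146.47  242.46] rot [-3.14  0.    0.19] F [ 0.66  0.04 -1.01] w 17.64882790228212
-> [772  60 240] [10.   -6.47  0.1 ] twist -0.01185965584571421
```

Emit:
{"name": "servo_tool", "arguments": {
  "commands": [1,-0.8,0,0,1,2,-1.6,0,0,1,3.1,-2.3,0,0,1,4.2,-3,0,0,1,5.3,-3.7,0,0,1,6.4,-4.4,0,0,1,7.5,-5,0,0,1,8.5,-5.6,0,0,1,9.2,-6,0,0,1,9.5,-6.2,0,0,1]
}}

```text
clock: 14.9
eef_pos: [761.9, 53.8, 240.7]
tool_rot: [-3.139, 0.002, 0.196]
force: [-1.2, -0.2, -0.4]
width: 17.4
```

Emit:
{"name": "servo_tool", "arguments": {
  "commands": [0,0,0,0,1,0,0,0,0,1]
}}

```text
clock: 15.07
eef_pos: [760.2, 50.0, 241.5]
tool_rot: [3.142, 0.003, 0.193]
force: [0.6, -1.1, -1.0]
width: 18.0
```

Run:
```python
from w import *
go([770,60,165])
s=ctrl.get_image("scene")["img"];cv2.imwrite("pics/e1.png",cv2.convertScaleAbs(cv2.resize(s[110:250,280:420],None,fx=4,fy=4,interpolation=cv2.INTER_CUBIC),alpha=1.8,beta=10))
```

```text
t 15.0667 e [760.21  50.03 241.5 ] rot [3.14 0.   0.19] F [ 0.62 -1.11 -0.99] w 17.982595784934038
-> [770  60 165] [ 0.46 -0.32  3.06] twist -0.00014015988043191566
```

View pics/e1.png

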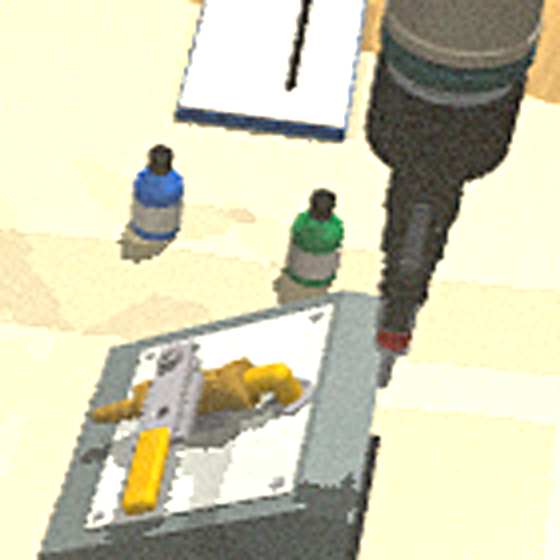

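Emit:
{"name": "servo_tool", "arguments": {
  "commands": [0.3,0,0.2,0,1,0.5,0,0.7,0,1,0.5,0,1.5,0,1,0.5,0,2.3,0,1,0.5,0,2.9,0,1,0.5,0,3.05,0,1,0.5,0,3.05,0,1,0.5,0,3.05,0,1]
}}

```text
clock: 15.78
eef_pos: [773.7, 51.9, 167.5]
tool_rot: [3.141, -0.001, 0.192]
force: [-0.1, -0.2, 0.9]
width: 17.5
```

Run:
```python
from w import *
go([770,60,165])
s=ctrl.get_image("scene")["img"];cv2.imwrite("pics/e2.png",cv2.convertScaleAbs(cv2.resize(s[140:240,320:420],None,fx=6,fy=6,interpolation=cv2.INTER_CUBIC),alpha=1.8,beta=10))
```

```text
t 15.7833 e [773.68  51.91 167.5 ] rot [ 3.14 -0.    0.19] F [-0.13 -0.19  0.89] w 17.473036734796302
-> [770  60 165] [-0.08 -0.35  0.1 ] twist -0.01256856225905281
```

View pics/e2.png

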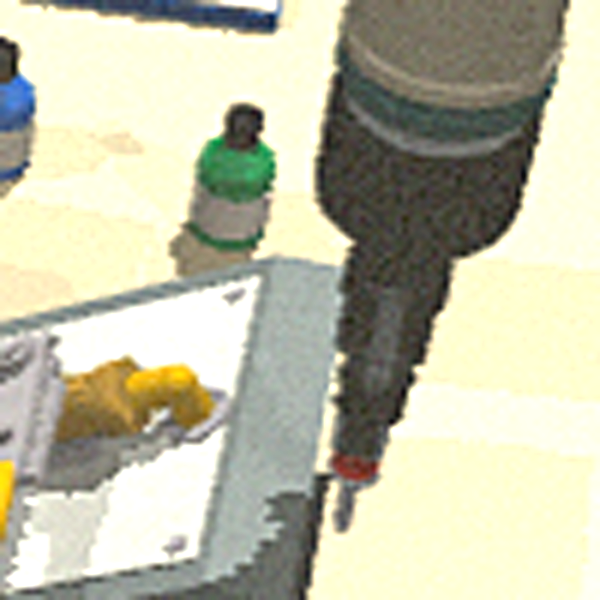

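Emit:
{"name": "servo_tool", "arguments": {
  "commands": [-0.2,0,0.1,0,1,-0.4,0,0.1,0,1,-0.55,0,0.1,0,1,-0.65,0,0.1,0,1,-0.65,0,0.1,0,1]
}}

```text
clock: 16.25
eef_pos: [759.7, 49.6, 165.9]
tool_rot: [3.141, -0.007, 0.192]
force: [7.2, 1.3, -3.8]
width: 17.7
```

Emit:
{"name": "servo_tool", "arguments": {
  "commands": [-0.1,0,0.02,0,1,-0.2,0,0.03,0,1,-0.3,0,0.05,0,1,-0.4,0,0.07,0,1,-0.4,0,0.07,0,1]
}}

```text
clock: 16.67
eef_pos: [750.9, 48.3, 165.3]
tool_rot: [-3.141, -0.009, 0.192]
force: [6.4, 1.6, -0.7]
width: 17.6
```

Run:
```python
from w import *
go([770,60,165])
s=ctrl.get_image("scene")["img"];cv2.imwrite("pics/e3.png",cv2.convertScaleAbs(cv2.resize(s[140:240,320:420],None,fx=6,fy=6,interpolation=cv2.INTER_CUBIC),alpha=1.8,beta=10))
```

```text
t 16.6667 e [750.92  48.28 165.34] rot [-3.14 -0.01  0.19] F [ 6.39  1.63 -0.68] w 17.64500032802693
-> [770  60 165] [ 0.84 -0.31  0.01] twist -0.005110906666598684
```

View pics/e3.png

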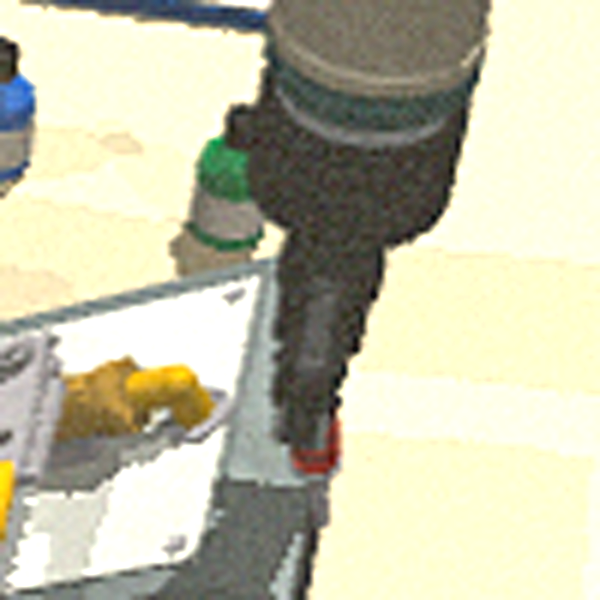

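Emit:
{"name": "servo_tool", "arguments": {
  "commands": [-0.15,0,0.03,0,1,-0.3,0,0.06,0,1,-0.45,0,0.1,0,1,-0.58,0,0.13,0,1,-0.58,0,0.13,0,1,-0.58,0,0.13,0,1]
}}

```text
clock: 17.22
eef_pos: [737.3, 45.8, 162.4]
tool_rot: [-3.141, -0.011, 0.193]
force: [6.3, 2.4, 0.7]
width: 17.6
```

Run:
```python
from w import *
go([758.6,50,155])
s=ctrl.get_image("scene")["img"];cv2.imwrite("pics/e4.png",cv2.convertScaleAbs(cv2.resize(s[140:240,320:420],None,fx=6,fy=6,interpolation=cv2.INTER_CUBIC),alpha=1.8,beta=10))
```

```text
t 17.2167 e [737.26  45.78 162.42] rot [-3.14 -0.01  0.19] F [6.35 2.36 0.72] w 17.614417497807246
-> [758.6  50.  155. ] [ 0.87 -0.    0.3 ] twist -0.00441238930562038
```

View pics/e4.png

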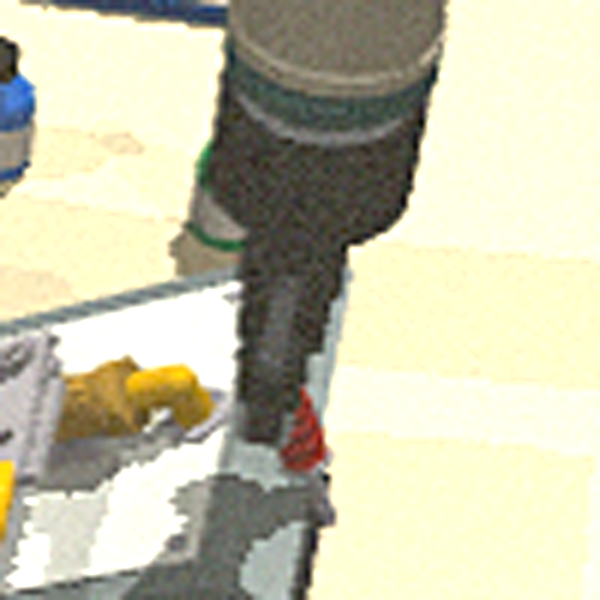

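Emit:
{"name": "servo_tool", "arguments": {
  "commands": [0,0,-0.4,0,1,0,0,-1.2,0,1,0,0,-2.2,0,1,0,0,-3,0,1,0,0,-3.2,0,1,0,0,-3.2,0,1,0,0,-3.2,0,1]
}}

```text
clock: 17.85
eef_pos: [732.5, 44.4, 239.1]
tool_rot: [3.142, 0.001, 0.192]
force: [-0.4, -0.4, -1.7]
width: 17.9
```

Run:
```python
from w import *
go([758.6,50,155])
s=ctrl.get_image("scene")["img"];cv2.imwrite("pics/e5.png",cv2.convertScaleAbs(cv2.resize(s[130:210,320:400],None,fx=7,fy=7,interpolation=cv2.INTER_CUBIC),alpha=1.8,beta=10))
t=ctrl.get_image("top")["img"];cv2.imwrite("pics/e6.png",cv2.convertScaleAbs(cv2.resize(t[40:180,180:320],None,fx=4,fy=4,interpolation=cv2.INTER_CUBIC),alpha=1.8,beta=10))
```

```text
t 17.85 e [732.49  44.38 239.11] rot [3.14 0.   0.19] F [-0.44 -0.37 -1.66] w 17.932931859887773
-> [758.6  50.  155. ] [ 1.07 -0.02  3.36] twist -0.006769533926559742
```

View pics/e5.png

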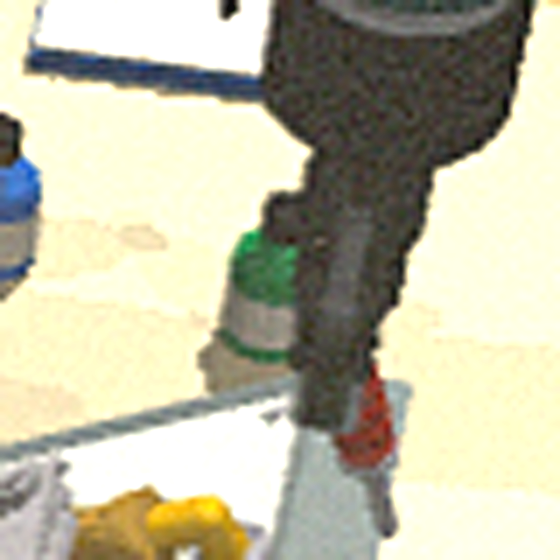

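View pics/e6.png

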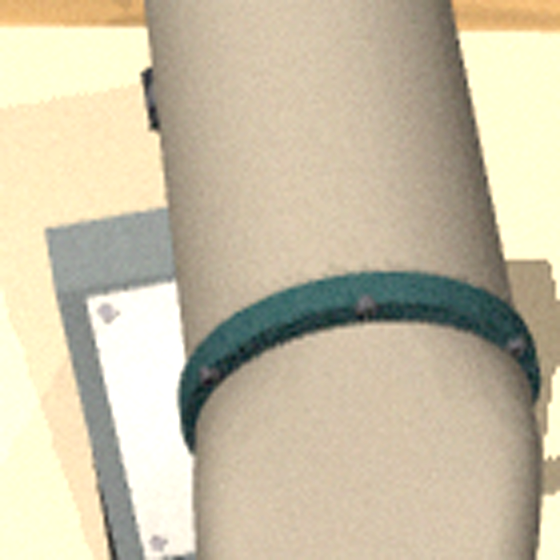

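```bash
cat > pinm.py <<'E'
from w import *
def pl(px,P0,n="scene",off=0):
    o,d=ray(n,px); ey=np.array([-np.sin(yaw),np.cos(yaw),0]); hx=np.array([np.cos(yaw),np.sin(yaw),0])
    X=o+d*((P0-o)@ey+off)/(d@ey); r=X-P0
    return np.array([r@hx,r[2]])
E
python3 - <<'E'
from pinm import *
P=np.array([732.49,44.38,239.11])
a1=pl((371.2,195.2),P);b=pl((375.2,205.5),P);print(a1,b,np.degrees(np.arctan2(b[0]-a1[0],a1[1]-b[1])),np.linalg.norm(a1-b))
h1,h2=pl((320+375/7-.5,130+375/7-.5),P),pl((320+395/7-.5,130+440/7-.5),P);print(h1,h2,np.degrees(np.arctan2(h2[0]-h1[0],h1[1]-h2[1])))
E
```

```text
[14.08  4.7 ] [ 28.07 -26.76] 23.970374355003052 34.42596081293233
[12.84 44.03] [23.38 16.73] 21.116024523095245
```

Emit:
{"name": "servo_tool", "arguments": {
  "commands": [0.3,0,0.6,0,1,0.3,0,1.5,0,1,0.3,0,2.4,0,1,0.3,0,3,0,1,0.3,0,3.1,0,1,0.3,0,3.1,0,1,0.1,0,3.1,0,1,-0.1,0,3.15,0,1,-0.2,0,3.2,0,1,-0.2,0,3.2,0,1]
}}

```text
clock: 18.78
eef_pos: [731.9, 44.6, 160.8]
tool_rot: [-3.141, -0.008, 0.193]
force: [6.1, 1.7, -0.0]
width: 17.6
```

Emit:
{"name": "servo_tool", "arguments": {
  "commands": [-0.1,0,0.05,0,1,-0.2,0,0.08,0,1,-0.25,0,0.1,0,1,-0.25,0,0.1,0,1,-0.25,0,0.1,0,1]
}}

```text
clock: 19.2
eef_pos: [726.2, 43.6, 158.6]
tool_rot: [-3.141, -0.009, 0.193]
force: [6.5, 1.7, 0.3]
width: 17.9
```

Emit:
{"name": "servo_tool", "arguments": {
  "commands": [0,0,-0.4,0,1,0,0,-1.2,0,1,0,0,-2.2,0,1,0,0,-3,0,1,0,0,-3.2,0,1,0,0,-3.2,0,1,0,0,-3.2,0,1]
}}

```text
clock: 19.78
eef_pos: [721.4, 42.2, 235.9]
tool_rot: [-3.141, 0.002, 0.192]
force: [-1.6, 0.3, -1.0]
width: 17.4
```

Run:
```python
from w import *
go([758.6,50,155])
s=ctrl.get_image("scene")["img"];cv2.imwrite("pics/e7.png",cv2.convertScaleAbs(cv2.resize(s[130:210,320:400],None,fx=7,fy=7,interpolation=cv2.INTER_CUBIC),alpha=1.8,beta=10))
```

```text
t 19.7833 e [721.41  42.25 235.95] rot [-3.14  0.    0.19] F [-1.65  0.35 -0.95] w 17.381978147342135
-> [758.6  50.  155. ] [ 1.52 -0.02  3.24] twist -0.006500421892628719
```

View pics/e7.png

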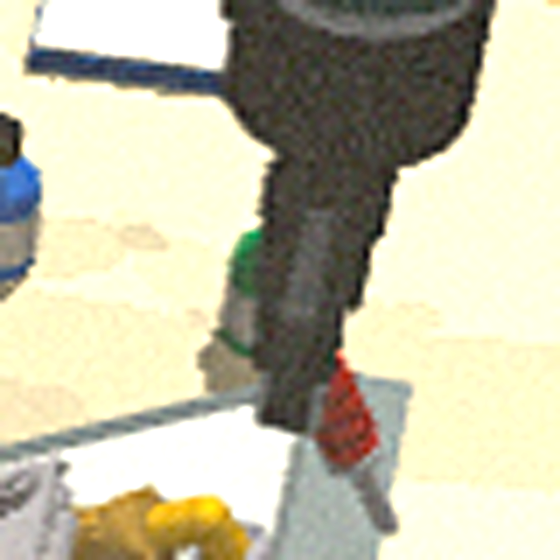

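Run:
```python
from pinm import *
P=np.array([721.41,42.25,235.95])
c=lambda x,y:(320+x/7-.5,130+y/7-.5)
col=pl(c(350,457),P);tip=pl(c(389,530),P);print(col,tip,np.degrees(np.arctan2(tip[0]-col[0],col[1]-tip[1])),np.linalg.norm(col-tip))
h1,h2=pl(c(340,358),P),pl(c(377,430),P);print(h1,h2,np.degrees(np.arctan2(h2[0]-h1[0],h1[1]-h2[1])))
```

```text
[21.33  8.1 ] [ 38.91 -22.76] 29.674671464938083 35.51964005103992
[12.07 51.74] [28.27 22.83] 29.27291207579966
```

Run:
```python
from pinm import *
go([591.6,7.3,192])
```

```text
t 19.8333 e [721.02  42.19 235.24] rot [-3.14  0.    0.19] F [ 0.26  0.44 -0.77] w 17.342269125154143
-> [591.6   7.3 192. ] [-5.35  0.38  1.73] twist -0.006518606883030422
```

Emit:
{"name": "servo_tool", "arguments": {
  "commands": [-0.5,0,0,0,1,-1.3,0.1,0,0,1,-2.2,0.2,0,0,1,-3.1,0.3,0,0,1,-4,0.4,0.2,0,1,-4.8,0.4,0.6,0,1,-5.3,0.4,1.1,0,1,-5.35,0.4,1.5,0,1,-5.35,0.4,1.6,0,1,-5.35,0.4,1.6,0,1]
}}

```text
clock: 20.67
eef_pos: [592.8, 7.2, 195.7]
tool_rot: [-3.141, 0.002, 0.192]
force: [1.3, -0.6, 0.1]
width: 17.7
```

Emit:
{"name": "servo_tool", "arguments": {
  "commands": [0,0,0,0,1,0,0,0,0,1]
}}

```text
clock: 20.83
eef_pos: [594.1, 7.4, 197.4]
tool_rot: [-3.141, -0.001, 0.193]
force: [0.7, 0.1, -0.4]
width: 17.3
```

Run:
```python
from pinm import *
go([591.6,7.3,190])
s=ctrl.get_image("scene")["img"];cv2.imwrite("pics/f1.png",cv2.convertScaleAbs(cv2.resize(s[170:240,280:350],None,fx=8,fy=8,interpolation=cv2.INTER_CUBIC),alpha=1.8,beta=10))
```

```text
t 20.8333 e [594.11   7.4  197.4 ] rot [-3.14 -0.    0.19] F [ 0.74  0.07 -0.42] w 17.34794555590233
-> [591.6   7.3 190. ] [-0.1  -0.02  0.3 ] twist -0.003532019195714303
```

View pics/f1.png

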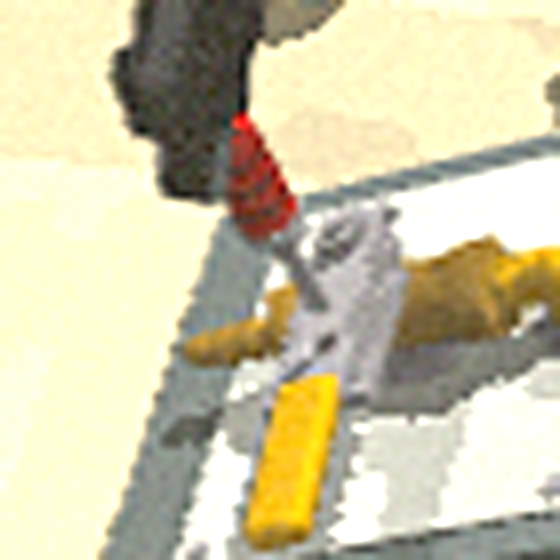

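Run:
```python
from pinm import *
R=frame(yaw);n=R[:,2]
tip=np.array([594.1+37.5*np.cos(yaw),7.4+37.5*np.sin(yaw),197.4-21.5])
pt=proj("scene",tip);b=np.array([319.75,208.0])-pt;print(tip,pt,b)
for zz in(-3,0,3):
    P0=S+zz*n; o,d=ray("scene",np.array([319.9,212.6])-b); H=o+d*((P0-o)@n)/(d@n)
    print(zz,H, R.T@(H-S), "tip in stem rel H",R.T@(tip-H))
    o,d=ray("scene",np.array([319.9,212.6])); H=o+d*((P0-o)@n)/(d@n);print("   nobias",H,R.T@(H-S))
print(R.T@(np.array([634.9,16.9,158.9])-S))
```

```text
[630.9   14.59 175.9 ] [319.08 207.61] [0.67 0.39]
-3 [629.73  21.42 151.41] [ -3.8 -40.2  -3. ] tip in stem rel H [12.84 -6.93 20.85]
   nobias [632.24  19.8  152.75] [ -1.27 -42.27  -3.  ]
0 [630.98  18.09 155.31] [ -1.23 -43.71  -0.  ] tip in stem rel H [10.27 -3.41 17.85]
   nobias [633.48  16.47 156.65] [  1.29 -45.77   0.  ]
3 [632.23  14.75 159.22] [  1.33 -47.22   3.  ] tip in stem rel H [ 7.71  0.1  14.85]
   nobias [634.71  13.15 160.55] [  3.84 -49.27   3.  ]
[  3.74 -45.62   1.12]
```

Emit:
{"name": "servo_tool", "arguments": {
  "commands": [-0.07,-0.03,0.2,0,1,-0.14,-0.07,0.46,0,1,-0.14,-0.07,0.46,0,1,-0.14,-0.07,0.46,0,1]
}}

```text
clock: 21.22
eef_pos: [588.5, 8.1, 185.2]
tool_rot: [-3.141, 0.001, 0.192]
force: [-0.5, 0.2, 0.7]
width: 17.0
```

```bash
cat > look.py <<'E'
from pinm import *
import sys
st=ctrl.read_state();print(st["clock"],st["eef_pos"],st["force"])
s=ctrl.get_image("scene")["img"];c=cv2.resize(s[190:230,300:340],None,fx=14,fy=14,interpolation=cv2.INTER_CUBIC);c=cv2.convertScaleAbs(c,alpha=2,beta=10)
for i in range(0,40,5):
    cv2.putText(c,str(300+i),(i*14,10),0,.35,(0,0,255),1);cv2.putText(c,str(190+i),(0,i*14+7),0,.35,(0,0,255),1)
cv2.imwrite("pics/"+sys.argv[1],c)
E
python3 look.py f2.png
```

```text
21.2167 [588.52   8.09 185.18] [-0.54  0.16  0.73]
```

View pics/f2.png

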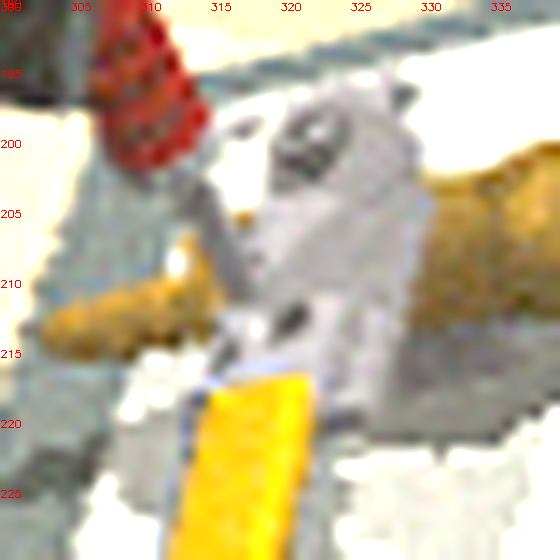

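```bash
cat > solve.py <<'E'
from pinm import *
import sys
R=frame(yaw)
def need(tip,hole,k):
    P=S+R@[0,-46,0]
    J=np.array([(proj("scene",P+R[:,i])-proj("scene",P)) for i in range(3)]).T
    d=np.array(hole)-tip-J[:,2]*-k
    x,y=np.linalg.solve(J[:,:2],d); return x,y,-k
def tool(dX,dY,dZ):
    return np.array([dX*np.cos(a)-dZ*np.sin(a),-dY,-(dX*np.sin(a)+dZ*np.cos(a))])/25
if __name__=="__main__":
    v=list(map(float,sys.argv[1:5]))
    for k in map(float,sys.argv[5:]):
        q=need(v[:2],v[2:4],k); print(k,np.array(q),"tool",tool(*q),"xy only",tool(q[0],q[1],0))
E
python3 solve.py 316.5 210.8 320.4 212.4 4 6 8 10 12; python3 -c "
from pinm import *
R=frame(yaw);P=S+R@[0,-46,0];print([proj('scene',P+R[:,i])-proj('scene',P) for i in range(3)])"
```

```text
4.0 [10.55 -4.64 -4.  ] tool [ 0.44  0.19 -0.09] xy only [ 0.36  0.19 -0.22]
6.0 [ 8.85 -2.31 -6.  ] tool [0.43 0.09 0.02] xy only [ 0.3   0.09 -0.19]
8.0 [ 7.14  0.03 -8.  ] tool [ 0.41 -0.    0.12] xy only [ 0.24 -0.   -0.15]
10.0 [  5.44   2.37 -10.  ] tool [ 0.4  -0.09  0.22] xy only [ 0.18 -0.09 -0.12]
12.0 [  3.73   4.7  -12.  ] tool [ 0.38 -0.19  0.33] xy only [ 0.13 -0.19 -0.08]
[array([ 0.34, -0.07]), array([ 0.09, -0.28]), array([-0.19, -0.27])]
```

Run:
```python
from pinm import *
R=frame(yaw)
for z in(155,157,159): print(onz("top",(271.5,142.5),z),onz("scene",(320.2,212.4),z))
tip=np.array([588.5+37.5*np.cos(yaw),8.1+37.5*np.sin(yaw),185.2-21.5]);print(tip)
for H in ([634.7,17.2,157],[634.7,15.2,157]): print(R.T@(np.array(H)-tip))
```

```text
[636.96  17.73 155.  ] [633.35  18.86 155.  ]
[636.48  17.69 157.  ] [633.99  17.15 157.  ]
[636.    17.65 159.  ] [634.62  15.44 159.  ]
[625.3   15.29 163.7 ]
[  4.58   0.07 -10.76]
[  4.25  -1.89 -10.56]
```

Emit:
{"name": "servo_tool", "arguments": {
  "commands": [0.22,0,-0.14,0,1,0.22,0,-0.14,0,1,0.29,0.01,-0.03,0,1,0.29,0.01,-0.03,0,1,0.29,0.01,-0.03,0,1]
}}

```text
clock: 21.68
eef_pos: [596.2, 9.1, 186.3]
tool_rot: [-3.142, 0.0, 0.192]
force: [-1.0, -0.6, -0.0]
width: 17.2
```

```bash
python3 look.py f3.png
```

```text
21.6833 [596.18   9.13 186.3 ] [-0.95 -0.58 -0.05]
```

View pics/f3.png

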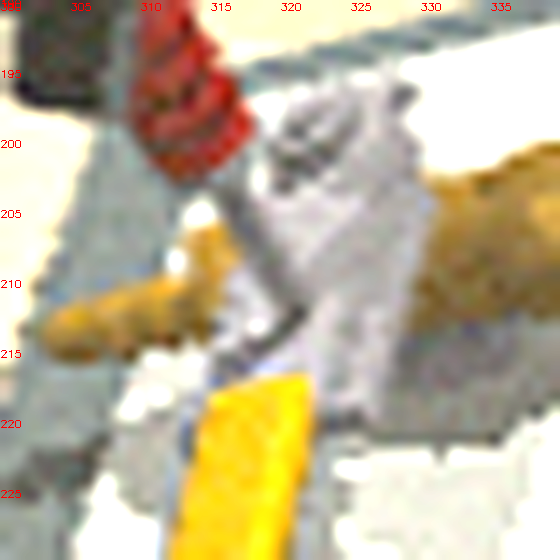

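Emit:
{"name": "servo_tool", "arguments": {
  "commands": [0.04,0,0.07,0,1,0.08,0,0.14,0,1,0.08,0,0.14,0,1,0.08,0,0.14,0,1]
}}

```text
clock: 22.07
eef_pos: [598.0, 9.4, 183.3]
tool_rot: [3.141, 0.0, 0.192]
force: [-2.7, 0.2, 3.8]
width: 17.5
```

```bash
python3 look.py f4.png
```

```text
22.0667 [598.03   9.43 183.27] [-2.73  0.16  3.85]
```

View pics/f4.png

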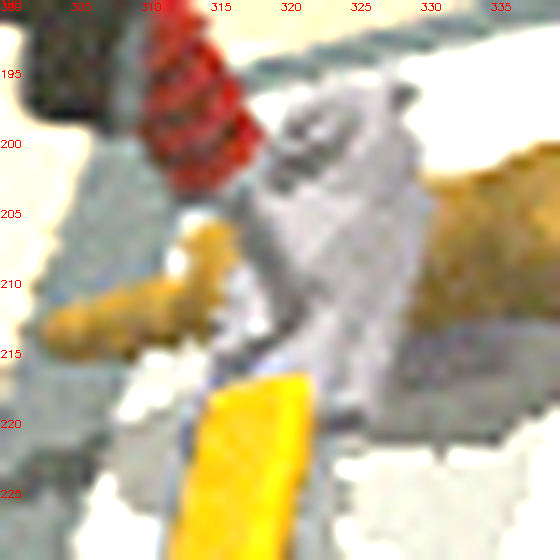

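Emit:
{"name": "servo_tool", "arguments": {
  "commands": [0.04,0,0.07,0,1,0.04,0,0.07,0,1,0.04,0,0.07,0,1]
}}

```text
clock: 22.37
eef_pos: [598.2, 9.4, 182.6]
tool_rot: [3.141, 0.001, 0.192]
force: [-6.5, -0.6, 12.1]
width: 17.5
```

```bash
python3 look.py f5.png
```

```text
22.3667 [598.19   9.42 182.58] [-6.49 -0.58 12.12]
```

View pics/f5.png

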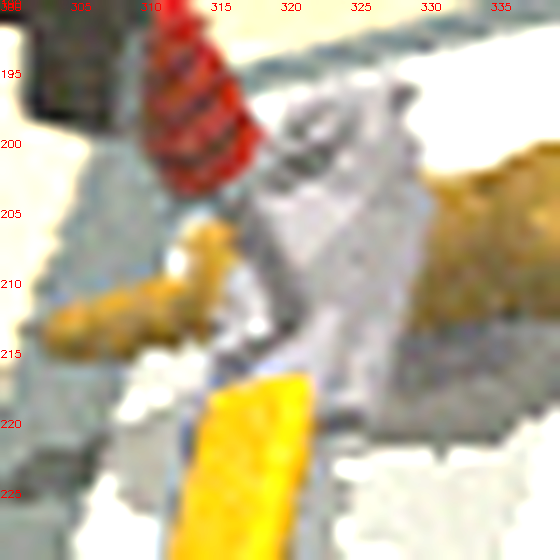

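Run:
```python
from pinm import *
s0=cv2.imread("pics/scene1.png");s=ctrl.get_image("scene")["img"]
print("hole before");print(s0[205:218,313:328].mean(-1).astype(int));print("now");print(s[205:218,313:328].mean(-1).astype(int))
print(ctrl.read_state()["torque"])
```

```text
hole before
[[134 147 119  92  64  94 106 111 103 103 104 103 102  91  84]
 [107  79  64  62  61  95 108 101 104 103 103 106  94  81  96]
 [ 84  72  73  76 106  99 103 103 103 104 107 109  95  84 101]
 [ 94  66  68  74  88 107 107 106 105  98 105 100  82  77 101]
 [ 81  63  67  83 102 105 109 103 105 102 104 106  95  99 108]
 [ 61  59  71 101 107 107 102 108 102 108 111  97  81  84  98]
 [ 56  55  68  80  97 106 100  96  82 101 103  91  84 100 103]
 [ 45  53  87  96  94 119  90  55  37  96 109  93  79 103  94]
 [ 36  41  52  96 108 130  78  36  76 102 106  80  77  97  88]
 [ 77  64  95 108 102 103  86  83 100 113 103  93  83  98  94]
 [119 114  83  97 107 107 105 105 106 109  97  84 100  98  92]
 [125 111  95  99 106 111 110  99  97 108  92  80  99  89  82]
 [122 107 105  85  90  86  89  91 100 110  80  80 104  92  74]]
now
[[ 95 103  71  48  49  67  90 108 105 103 106 103  92  84  84]
 [106  84  82  62  56  48  76  99 106 103 104  91  83  84  83]
 [ 72  68  75  75  51  55  59  89 104 107  90  82  85  80  82]
 [ 97  59  68  84  71  57  58  68 104  88  85  90  73  83  83]
 [ 81  60  66  85 105  69  55  64  82  83  89  84  87  87  85]
 [ 60  56  71 100 107  81  60  53  76  83  83  89  87  82  83]
 [ 52  52  66  78  97 110  71  53  59  78  83  85  85  78  85]
 [ 45  44  85  96  99 111  74  54  55  88 110  94  85  81  84]
 [ 31  42  57  97 111 133  80  32  64 101 106  82  81  99  89]
 [ 79  57 101 108  73  51  49  89 102 111 100  88  82  96  87]
 [119 116  70  58  60  58 100 112 104 105  99  83 103 101  87]
 [122 112  72  57  57 105 111 102  98 102  90  79 103  94  76]
 [120 109  72  83  93  94  83  95  96 110  78  83 101  91  71]]
[-0.2   1.36  0.02]
```

Emit:
{"name": "servo_tool", "arguments": {
  "commands": [-0.05,0,-0.09,0,1,-0.05,0.1,-0.09,0,1,0,0.1,-0.02,0,1,0,0.1,0,0,1,0.02,0.1,0.03,0,1,0.02,0.1,0.03,0,1]
}}

```text
clock: 22.97
eef_pos: [598.6, 6.9, 182.3]
tool_rot: [3.141, 0.003, 0.192]
force: [-8.9, -1.1, 18.2]
width: 17.0
```

```bash
python3 look.py f6.png
python3 - <<'E'
from pinm import *
s=ctrl.get_image("scene")["img"]
print(s[205:218,313:328].mean(-1).astype(int))
E
```

```text
22.9667 [598.6    6.94 182.31] [-8.95 -1.15 18.18]
[[ 53  54  58  58  51  70 101 104 105 106 103 106 104  93  85]
 [ 90  75  56  51  56  65  90 103 103  99 106 110  92  79 105]
 [ 76  67  74  66  53  52  73 101 107 110  90  82  87  87  81]
 [ 94  65  66  83  54  52  58  92 108 106  91  85  76  78  83]
 [ 85  61  70  86  78  64  57  64  83  84  82  87  88  87  81]
 [ 63  59  69  98 113  67  54  57  93  90  85  90  88  81  83]
 [ 50  55  64  71  98  81  62  59  70  78  79  86  87  84  80]
 [ 48  49  92  93 100 114  72  50  55  75 103  97  83  85  86]
 [ 36  39  55  99 104 131  76  46  71 107 108  83  78  98  92]
 [ 83  66  93 111 105  89  57  54  97 104 100  88  82 101  90]
 [117 111  86 100  69  54  99 105 106 110  98  83  96  95  94]
 [124 111  94  66  51 101 109  97  96 102  87  81  95  93  81]
 [119 110  66  77  94  96  92  91  96 110  79  79 103  95  73]]
```

Emit:
{"name": "servo_tool", "arguments": {
  "commands": [-0.06,0,-0.1,0,1,-0.14,0,-0.05,0,1,-0.12,0,0,0,1,-0.09,0,0.04,0,1,-0.08,0,0.06,0,1,-0.08,0,0.06,0,1]
}}

```text
clock: 23.57
eef_pos: [596.8, 6.5, 181.0]
tool_rot: [3.141, 0.002, 0.192]
force: [-9.9, -0.8, 21.6]
width: 17.6
```

```bash
cat > look2.py <<'E'
from pinm import *
s=ctrl.get_image("scene")["img"]
print(s[203:219,313:328].mean(-1).astype(int))
st=ctrl.read_state();R=frame(yaw);F=R.T@st["force"];print("F stem",F,"tcp stem",R.T@(st["eef_pos"]-S),st["clock"])
E
python3 look2.py
```

```text
[[ 35  37  37  52  74  98  74  58  98  95  83  81  87  85  78]
 [ 26  40  85  70  75 114 114 105 109  88  85  89  85  78  80]
 [ 54  49  55  55  56  83 104  99 103 106 104 107  93  83  87]
 [ 70  60  66  51  58  77 102 102 102 104 105  89  88  85  82]
 [ 78  69  76  60  51  65  91 105 103 107  86  87  86  84  82]
 [ 97  64  71  55  45  49  69  92 110  90  86  84  79  83  85]
 [ 84  65  72  91  68  55  54  79  87  86  88  86  84  82  84]
 [ 55  56  74  99  92  64  52  63  84  88  87  89  85  88  81]
 [ 40  51  68  81 101  83  60  58  74  70  77  85  88  86  82]
 [ 44  47  87  94  97 111  68  52  59  77 106  94  84  83  84]
 [ 41  36  56 101 107 119  68  50  77 104 101  83  79  84  84]
 [ 81  59  95 107 110  89  59  52 101 105 100  85  82  95  88]
 [116 115  86 103  67  59  98 109 106 105  94  83 100  98  87]
 [123 113  70  58  56  98 110 102  90 105  95  81  97  99  77]
 [118 108  68  80  94  93  86  96  94 110  84  75 105  93  75]
 [ 94  87  97  86  86  86  81  91  91  95  87 108 108  89  70]]
F stem [ 2.99  0.95 23.49] tcp stem [-17.86 -48.55  40.71] 23.6167
```

Emit:
{"name": "servo_tool", "arguments": {
  "commands": [-0.08,0,-0.13,0,1,-0.1,-0.1,-0.12,0,1,-0.1,-0.1,-0.12,0,1,-0.07,-0.1,-0.06,0,1,-0.05,-0.1,-0.03,0,1,-0.04,-0.1,-0.01,0,1,-0.03,-0.1,0,0,1,-0.03,-0.1,0,0,1]
}}

```text
clock: 24.28
eef_pos: [596.9, 9.0, 178.6]
tool_rot: [3.141, 0.001, 0.192]
force: [0.9, -0.5, -1.3]
width: 17.7
```

```bash
python3 look2.py;python3 look.py f7.png
```

```text
[[ 44  40  35  55  78  89  62  60 101  92  86  86  81  86  81]
 [ 37  47  34  80  87 116 111 110 105  94  80  83  90  72  77]
 [ 52  69  66  61  56  93 104 107 100 105 107  93  85  83  81]
 [ 68  66  51  51  54  85 101 104 104 108  96  83  83  83  88]
 [ 83  72  64  47  55  75 103 110 103  90  81  87  89  84  86]
 [ 94  64  77  53  53  61  89 104  89  88  83  88  76  81  86]
 [ 80  64  69  70  57  53  71  83  87  84  87  87  84  86  83]
 [ 56  59  75 103  69  53  58  80  86  87  85  87  86  87  85]
 [ 49  52  69  87  73  65  52  68  80  84  81  86  82  81  78]
 [ 44  54  83  92 105  89  63  56  58 101 112  92  83  81  86]
 [ 43  37  56 101 112  71  53  54  72 101 107  79  76  98  88]
 [ 82  67  97 109  74  47  64  87 101 105 104  94  81  95  87]
 [117 114  70  54 100 110 105 109 104 106  94  86 101  93  89]
 [125 112  66  95 110 108 111 100  96 103  92  80  96  92  84]
 [115 107 105  90  89  87  88  92  96 108  77  82 104  92  74]
 [ 91  92  95  81  81  80  81  91  88  95  86 103 101  92  74]]
F stem [-0.74 -0.46 -1.27] tcp stem [-18.64 -45.99  38.44] 24.3333
24.3333 [596.94   9.11 178.69] [ 0.13 -0.44 -1.46]
```

View pics/f7.png

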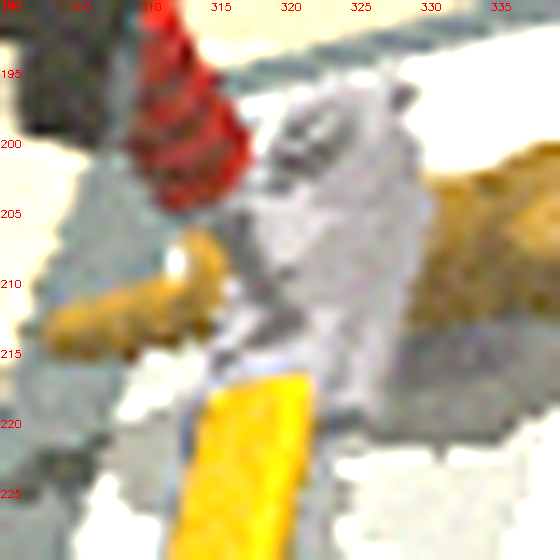

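Emit:
{"name": "servo_tool", "arguments": {
  "commands": [0.03,0,0.05,0,1,0.06,0,0.1,0,1,0.09,0,0.15,0,1,0.09,0,0.15,0,1]
}}

```text
clock: 24.72
eef_pos: [599.1, 9.5, 175.0]
tool_rot: [3.141, 0.001, 0.192]
force: [0.3, -1.9, -0.5]
width: 17.4
```

```bash
python3 look2.py|tail -1
```

```text
F stem [-0.79 -0.68 -0.8 ] tcp stem [-18.68 -46.02  34.16] 24.7667
```

Emit:
{"name": "servo_tool", "arguments": {
  "commands": [0.03,0,0.05,0,1,0.06,0,0.1,0,1,0.09,0,0.15,0,1,0.09,0,0.15,0,1]
}}

```text
clock: 25.1
eef_pos: [601.1, 9.7, 171.1]
tool_rot: [3.141, 0.001, 0.192]
force: [-1.9, -1.7, -0.8]
width: 17.6
```

```bash
python3 look2.py|tail -1
```

```text
F stem [-2.29 -1.96  0.9 ] tcp stem [-18.96 -46.15  29.8 ] 25.15
```

Emit:
{"name": "servo_tool", "arguments": {
  "commands": [0.04,0,0.07,0,1,0.08,0,0.13,0,1,0.13,0,0.2,0,1,0.17,0,0.27,0,1,0.17,0,0.27,0,1]
}}

```text
clock: 25.57
eef_pos: [605.3, 10.6, 164.1]
tool_rot: [3.141, 0.001, 0.192]
force: [-2.3, -3.2, -1.1]
width: 17.3
```

```bash
python3 look2.py|tail -1; python3 look.py f8.png
```

```text
F stem [-2.99 -3.17 -0.63] tcp stem [-19.03 -46.09  21.61] 25.6167
25.6167 [605.39  10.66 164.21] [-1.56 -3.53 -2.12]
```

View pics/f8.png

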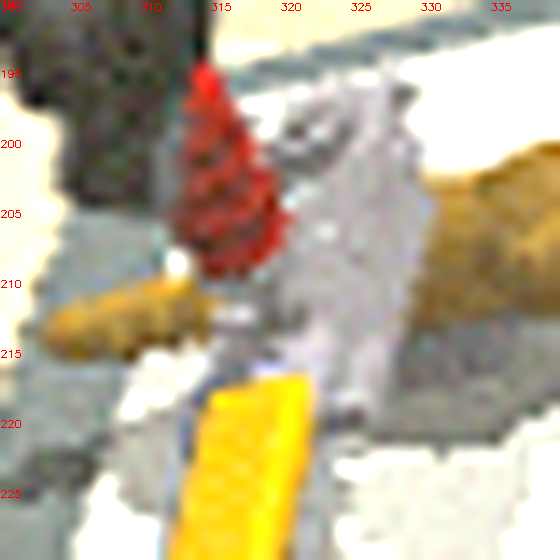

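Emit:
{"name": "servo_tool", "arguments": {
  "commands": [0.03,0.02,0.07,0,1,0.08,0.03,0.14,0,1,0.13,0.03,0.22,0,1,0.18,0.03,0.3,0,1,0.22,0.03,0.38,0,1,0.26,0.03,0.44,0,1,0.26,0.03,0.44,0,1]
}}

```text
clock: 26.25
eef_pos: [611.1, 11.5, 152.9]
tool_rot: [-3.141, 0.002, 0.192]
force: [-3.7, -3.5, -2.1]
width: 17.6
```

```bash
python3 look2.py|tail -1; python3 look.py f9.png
```

```text
F stem [-4.55 -1.8   0.89] tcp stem [-20.   -46.37   8.98] 26.3
26.3 [611.21  11.51 152.98] [-3.91 -2.6  -1.66]
```

View pics/f9.png

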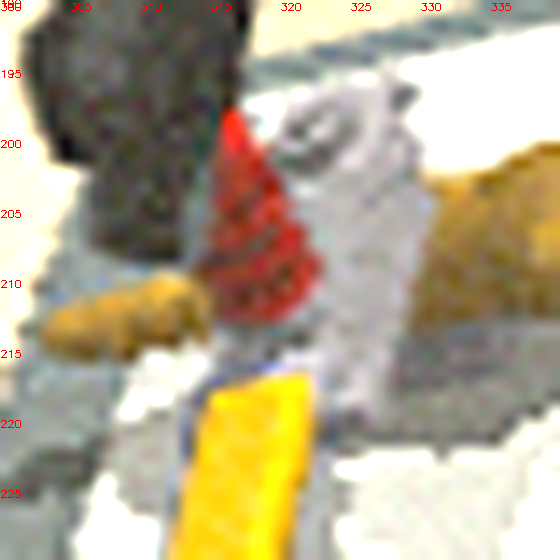

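Emit:
{"name": "servo_tool", "arguments": {
  "commands": [0.03,0,0.06,0,1,0.06,0,0.11,0,1,0.08,0,0.15,0,1,0.08,0,0.15,0,1,0.08,0,0.15,0,1]
}}

```text
clock: 26.77
eef_pos: [611.7, 11.5, 150.8]
tool_rot: [-3.142, 0.004, 0.192]
force: [-10.7, -4.2, 8.9]
width: 17.4
```

```bash
python3 look2.py|tail -1
```

```text
F stem [-4.95 -1.33 13.65] tcp stem [-20.76 -46.51   6.81] 26.8167
```

```bash
python3 look.py g1.png
python3 - <<'E'
from pinm import *
s=ctrl.get_image("scene")["img"];cv2.imwrite("pics/g2.png",cv2.convertScaleAbs(cv2.resize(s[160:240,280:360],None,fx=7,fy=7,interpolation=cv2.INTER_CUBIC),alpha=1.8,beta=10))
E
```

```text
26.8167 [611.73  11.47 150.75] [-10.96  -3.5    8.95]
```

View pics/g1.png

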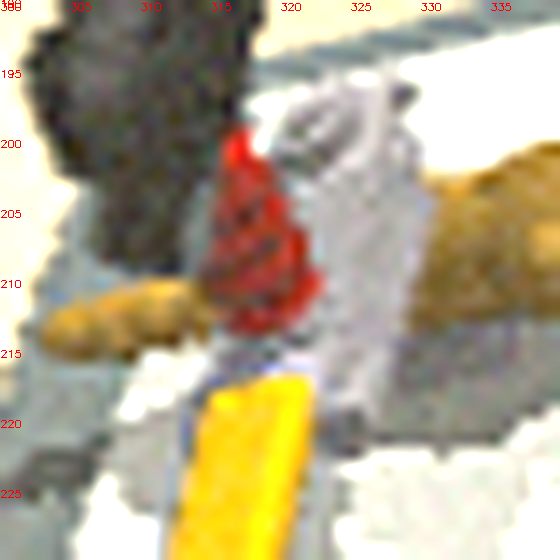

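View pics/g2.png

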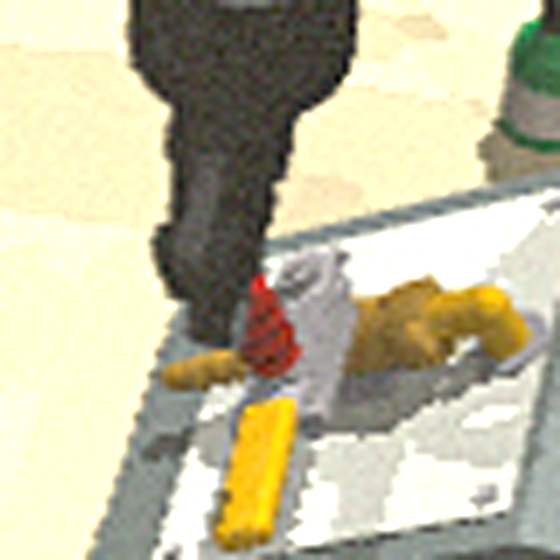

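Emit:
{"name": "servo_tool", "arguments": {
  "commands": [-0.04,0.01,0.05,0,1,-0.05,0.02,0.09,0,1,-0.05,0.02,0.1,0,1,-0.05,0.02,0.1,0,1]
}}

```text
clock: 27.25
eef_pos: [610.6, 11.1, 149.5]
tool_rot: [-3.141, 0.004, 0.192]
force: [-12.5, -3.1, 16.6]
width: 17.4
```

```bash
python3 look2.py|tail -1;python3 look.py g3.png
```

```text
F stem [-2.62 -0.36 21.51] tcp stem [-22.29 -46.65   6.41] 27.3
27.3 [610.68  11.12 149.59] [-13.3   -2.97  16.86]
```

View pics/g3.png

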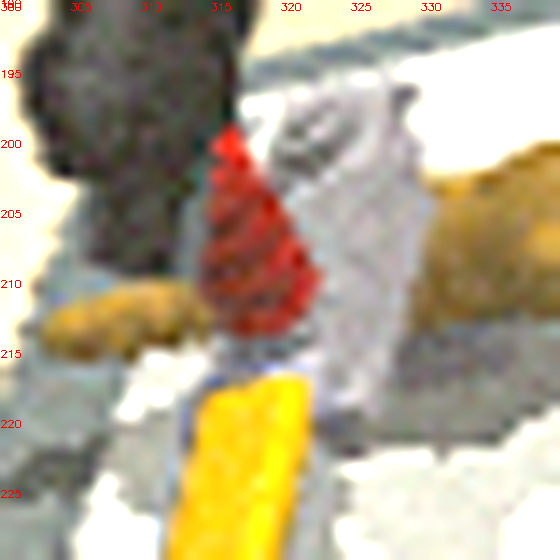

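Emit:
{"name": "servo_tool", "arguments": {
  "commands": [-0.01,0,-0.03,0,0.9,-0.01,0,-0.03,0,0.7,-0.01,0,-0.03,0,0.6,-0.01,0,-0.03,0,0.5,-0.01,0,-0.03,0,0.5,-0.01,0,-0.03,0,0.5]
}}

```text
clock: 27.85
eef_pos: [613.5, 11.7, 148.3]
tool_rot: [-3.141, -0.001, 0.193]
force: [-0.2, -1.0, -0.6]
width: 42.8
```

```bash
python3 look2.py|tail -1;python3 look.py g4.png
```

```text
F stem [-0.38  0.33  0.19] tcp stem [-20.83 -46.72   3.85] 27.9
27.9 [613.25  11.56 148.19] [-0.48  0.24 -0.04]
```

View pics/g4.png

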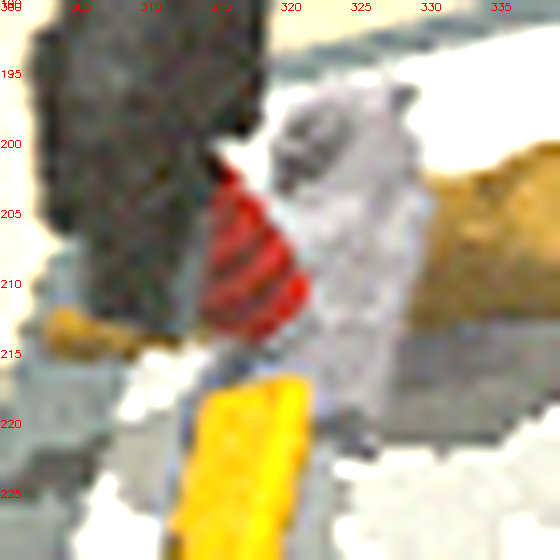

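Emit:
{"name": "servo_tool", "arguments": {
  "commands": [0,0,-0.3,0,0.4,0,0,-1,0,0.4,0,0,-2,0,0.4,0,0,-3,0,0.4,-0.3,0.5,-4,0,0.4,-0.8,1.5,-4.6,0,0.4,-1.4,2.7,-5,0,0.4,-2,4,-5,0,0.4,-2.6,5.4,-5,0,0.4,-3.2,6.8,-5,0,0.4]
}}

```text
clock: 28.78
eef_pos: [566.4, -172.4, 274.4]
tool_rot: [3.141, -0.002, 0.193]
force: [0.1, -0.7, -0.8]
width: 51.3
```

Emit:
{"name": "servo_tool", "arguments": {
  "commands": [-0.3,1.4,0,0,0.4,-0.5,2.6,0,0,0.4,-0.6,3.4,0,0,0.4,-0.6,3.6,0,0,0.4,-0.6,3.6,0,0,0.4,-0.6,3.6,0,0,0.4]
}}

```text
clock: 29.28
eef_pos: [569.5, -260.7, 273.4]
tool_rot: [-3.14, -0.001, 0.193]
force: [-0.2, 0.6, -0.7]
width: 51.4
```

Run:
```python
from pinm import *
print(ctrl.read_state()["clock"],ctrl.read_state()["force"])
t=ctrl.get_image("top")["img"];s=ctrl.get_image("scene")["img"];cv2.imwrite("pics/top9.png",t);cv2.imwrite("pics/scene9.png",s)
c=np.hstack([cv2.resize(t[115:175,230:290],(400,400),interpolation=cv2.INTER_CUBIC),cv2.resize(s[180:240,290:350],(400,400),interpolation=cv2.INTER_CUBIC)])
cv2.imwrite("pics/h1.png",cv2.convertScaleAbs(c,alpha=1.8))
```

```text
29.2833 [-0.17  0.65 -0.71]
```

View pics/h1.png

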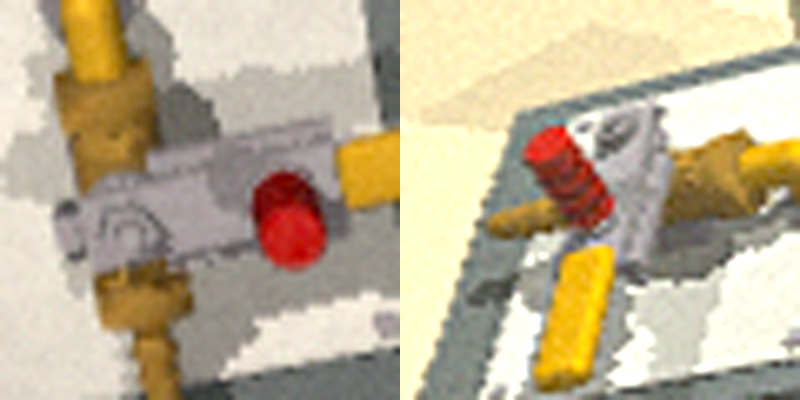

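View pics/scene9.png

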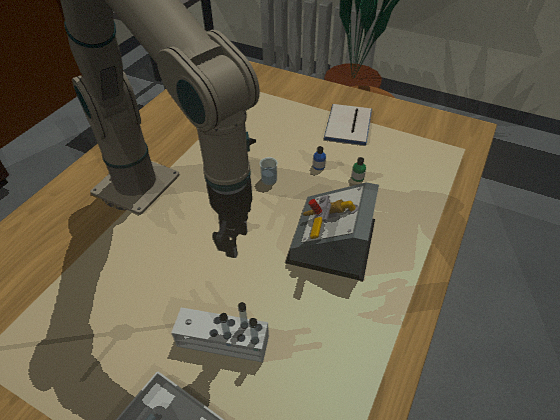

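Run:
```python
from pinm import *
R=frame(yaw)
X,e=tri((273.9,150.7),(311.2,201.2));H=np.array([634.9,16.9,158.9]);v=R.T@(X-H);print(X,e,v,np.linalg.norm(v))
H2=H
for k in(42,45,49): print(k,proj("top",H+R@[0,0,k])-proj("top",H)+[271.5,142.5],proj("scene",H+R@[0,0,k])-proj("scene",H)+[320,212.3])
```

```text
[610.73  11.58 192.75] [0.8432065172385852, 0.8432065172386727] [-3.05 -0.58 41.81] 41.92937736360847
42 [273.24 149.16] [312.06 200.89]
45 [273.37 149.66] [311.48 200.05]
49 [273.55 150.32] [310.7  198.94]
```

```bash
python3 -c "
from cell import ctrl
print(ctrl.finish_job())"
```

```text
the job is handed in; nothing more can be done
None
```

The valve is shut, the lock pin is through both holes and released, and the job is handed in at about 29.3 s of the 72 s allowed. No verdict is reported back, so the checks below are my own.

**What I did:**
- I swung the lever shut with the closed fingers.
- I lifted the pin from the rack and tilted it about 30° in the jaws by pushing its shank against the turret's back top edge. The tool itself can only point straight down.
- I found the lever hole by image and touch, pushed the pin in until it pressed back with about 21 N, opened the jaws and moved clear.

**Last checks:**
- **Pin depth:** from the two camera views, the handle's top is 41.8 mm above the hole's mouth along its axis. 42 mm means the collar is flat on the lever.
- **Pin angle:** the pin leans about 4° (0.07 rad), against a limit of 0.2 rad.
- **Robot clear:** the jaws are well away from everything and the force reads about zero.
- **Bystanders:** in the last scene picture the rack, the blue and green bottles and the beaker stand where they were, judged by eye. The orange bottle is hidden behind the arm in that picture, and I did not check it separately.

**What failed or disagreed:**
- The fingertips sit about 20 mm higher than the stated tool point in the images, so the first lever push passed over the sleeve.
- The first tilt gave only about 24° and had to be repeated.
- The first three insertion tries landed on the lever beside the hole, at up to about 23 N.
- The images put the lever about 2 mm past alignment, which the pin tolerated.
- The jaws read about 17.5 mm on the 20 mm handle, which I did not explain.

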